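# Make up a travel kit and an evening kit on the vanity shelf

## Task

Make up two grooming kits in the porcelain trays. The narrow two-well tray is the travel kit: lay the tweezers flat in its larger well and stand the short mascara upright in its small well. The square three-well tray is the evening kit: lay the hair stick flat in the long well, the eyelash curler flat, right way up, in the larger of the other two wells, and stand the tall mascara upright in the small one; leave the cream jar, tumbler and brush pot where they are.

Things in the scene. Friction and masses are not known exactly. Their poses are not given: they have to be found in the camera images.
- tall_mascara_mid (a point): Loose, rigid. Tall mascara tube: black cylinder with gold cap on top, 26 mm diameter, 108 mm high, 40 g, standing upright cap up on the shelf. Point: its centre, half-way up (54 mm above its foot); z up along the tube.
- short_mascara_mid (a point): Loose, rigid. Short travel-size mascara tube, same black body and gold cap: 20 mm diameter, 62 mm high, 20 g, standing upright cap up. Point: its centre, half-way up (31 mm above its foot); z up along the tube.
- tweezers_mid (a point): Loose, rigid. Steel tweezers lying flat on the shelf, 95 mm long (along x, tips to +x), 9 mm high, 12.5 mm wide over the two parallel arms at the middle (within 12 mm of the centre), where they are gripped across; they do not flex. Point: their centre, 4.5 mm above the underside; z up.
- hair_stick_mid (a point): Loose, rigid. Pale sandalwood hair stick lying flat, 150 mm long (along x), 9 mm high; shaft 10 mm wide at the middle, an 18 mm round knob at its -x end, narrower (7 mm) to the +x tip; flat underside, does not roll. Point: its centre, 4.5 mm above the underside; z up.
- lash_curler_mid (a point): Loose, rigid. Stainless eyelash curler lying flat, 107 mm long (along x), 53 mm wide: two finger loops at the -x end (from 27 mm behind the point), two 53 mm wide arched jaws at the +x end (from 28 mm ahead of the point), joined by a straight shank 12 mm wide and 10 mm high, which is where to grip it, across. Rigid. Point: the middle of the shank and of the curler, 5 mm above the underside; z up.
- travel_tray: Fixed. Narrow white porcelain tray with TWO wells, 198 mm (x) by 88 mm (y) outside. Floor 5 mm thick, walls and divider 4 mm thick, their tops 15 mm above the shelf. Origin: centre of its underside, on the shelf; z up. Larger well: 130 by 80 mm, centre at x = -30 mm, y = 0. Small well: 56 (x) by 80 mm, centre at x = +67 mm, y = 0.
- evening_tray: Fixed. Nearly square white porcelain tray with THREE wells, 198 mm (x) by 192 mm (y) outside. Floor 5 mm thick, walls and dividers 4 mm thick, their tops 15 mm above the shelf. Origin: centre of its underside, on the shelf; z up. Long well: 190 (x) by 80 mm (y), centre at x = 0, y = +52 mm. Larger of the other two: 130 (x) by 100 mm, centre at x = -30 mm, y = -42 mm. Small well: 56 (x) by 100 mm, centre at x = +67 mm, y = -42 mm.
- cream_jar: Loose, rigid. Bystander, not to be moved: squat amber jar with white lid, 45 mm diameter, 34 mm high, standing among the mascara tubes. Origin: centre of its underside.
- tumbler: Loose, rigid. Bystander, not to be moved: cobalt glass tumbler, 72 mm across the rim, 100 mm high, at the far side. Origin: centre of its underside.
- brush_pot: Loose, rigid. Bystander, not to be moved: white porcelain pot with three brushes, 80 mm across, 90 mm high, brushes up to about 185 mm, at the far side. Origin: centre of its underside.
Not all that is in view belongs to the job. Leave any blue or orange look-alike of the part that bears tweezers_mid alone.

How it is judged:
At the end, for the whole second after the job is handed in: Each thing rests on the floor of its named well: centre within the well (21 to 40 mm of its middle, by side), height within 3 mm, z axis within 0.12 rad of vertical, at rest. Jar, tumbler and brush pot never moved over 30 mm or tipped 0.5 rad (x of tweezers_mid in the frame of travel_tray between -0.058 and -0.002 m and y of tweezers_mid in the frame of travel_tray between -0.034 and 0.034 m and z of tweezers_mid in the frame of travel_tray between 0.0065 and 0.0125 m and angle between each of tweezers_mid, short_mascara_mid, hair_stick_mid, lash_curler_mid, tall_mascara_mid's own z axis and vertical below 0.12 rad and linear speed of each of tweezers, short_mascara, hair_stick, lash_curler, tall_mascara below 0.02 m/s and angular speed of each of tweezers, short_mascara, hair_stick, lash_curler, tall_mascara below 0.3 rad/s and x of short_mascara_mid in the frame of travel_tray between 0.046 and 0.088 m and y of short_mascara_mid in the frame of travel_tray between -0.033 and 0.033 m and z of short_mascara_mid in the frame of travel_tray between 0.033 and 0.039 m and x of hair_stick_mid in the frame of evening_tray between -0.028 and 0.028 m and y of hair_stick_mid in the frame of evening_tray between 0.016 and 0.088 m and z of hair_stick_mid in the frame of evening_tray between 0.0065 and 0.0125 m and x of lash_curler_mid in the frame of evening_tray between -0.056 and -0.004 m and y of lash_curler_mid in the frame of evening_tray between -0.076 and -0.008 m and z of lash_curler_mid in the frame of evening_tray between 0.007 and 0.013 m and x of tall_mascara_mid in the frame of evening_tray between 0.046 and 0.088 m and y of tall_mascara_mid in the frame of evening_tray between -0.082 and -0.002 m and z of tall_mascara_mid in the frame of evening_tray between 0.056 and 0.062 m); the robot touches nothing.
It fails at once if the cream jar is pushed away or knocked over (distance of cream_jar from where it was at the start of the episode above 0.03 m or angle between cream_jar's own z axis and vertical above 0.5 rad).
It fails at once if the tumbler is pushed away or knocked over (distance of tumbler from where it was at the start of the episode above 0.03 m or angle between tumbler's own z axis and vertical above 0.5 rad).
It fails at once if the brush pot is pushed away or knocked over (distance of brush_pot from where it was at the start of the episode above 0.03 m or angle between brush_pot's own z axis and vertical above 0.5 rad).
It also fails if it takes over 134 s, if anything falls off the work surface, if the arm or the gripper's body presses on something with over 40 N, if the wrist force passes 120 N, or if a joint passes its speed limit or range.

## Robot

A 6-joint arm with a two-finger parallel gripper is mounted at the origin on the work surface. World frame = base frame: x ahead of the robot, y to its left, z up, the work surface at z = 0. Lengths are in m, angles in rad, forces in N, time in s.
With the tool pointing down it reaches from about 0.275 to 1 m from the base axis. Payload 8.4 kg.
Tool frame: the origin (TCP) lies midway between the tips of the shut fingers; the grasp point (between the pads) lies 19 mm behind it; z points along the fingers, y is the direction in which the jaws open and shut (so a half turn about z gives the same grasp; the last joint's range is limited). The gripper opens to 85 mm and grips with 20 to 120 N. Pads are 22 mm wide; open, the fingers measure 114 mm over their backs; the gripper's body (76 mm by 85 mm) begins 54 mm behind the grasp point. The pads swing forward as they close: fully open they stand 13 mm farther back than shut.
Start: joints at [1.336, 0.353, 1.633, -0, 1.155, -0.002], TCP at [0.144, 0.608, 0.231] pointing down, gripper open.
Joint ranges: [-2.63, 2.63], [-0.92, 2.1], [0.06, 2.66], [-1.3, 4.44], [0, 2.69], [-3.02, 3.02]. Speed limits (rad/s): [2.22, 2.22, 2.79, 3.14, 3.14, 3.14].

## Interface

Orientations are given as a unit quaternion [w, x, y, z].
In Python, from cell import * gives the robot as it stands.
- The arm moves only by the shell command python3 -m pendant 'ROWS' [OPENING]. ROWS is a JSON object of lists of equal length, an entry for each row: "translation": the shift along the tool's x, y, z in units of 0.6 m (1.0 is 0.6 m), a list of three; "twist": the turn, a rotation vector about the tool's x, y, z in units of 90 degrees (1.0 is 90 degrees), a list of three. In form: {"translation": [[x, y, z], ...], "twist": [[ax, ay, az], ...]}. A call has 1 to 20 rows; each row is the pose to reach, as a shift and turn from the pose commanded when the call began, along the tool's axes at that moment; what a row does not reach only later rows make up. A row lasts 1/12 s, in which the tool goes at most 41.7 mm and 7.16 degrees, less where a joint would pass 70% of its speed; a pose out of reach is approached as far as the arm can. A call with a number of a shift or a turn outside -1 to 1 is refused whole. A call with a gripper value outside its range is refused whole. OPENING is the gripper command: -1 is shut, 1 is fully open, values between are in proportion, set as the call begins (- or left out, the last holds). The fingers move at their own pace and stop on an object; the grip force is fixed at half the most. Time passes only in rows, so rows that repeat a pose let the fingers close. It gives the time, the measured TCP pose, the force and the opening at its end, in the units of the state.
- sense(): the state, without advancing time (a new reading comes with each control period).
- capture(name): name is "scene" or "top" or "wrist"; returns a dict with "color" (384x512x3 uint8, blue, green, red), "vfov" (degrees; the focal length in pixels is half the picture's height over the tangent of half this angle, whatever the lens; pixels are square), "cx", "cy" (the principal point, pixels), "position" and "rotation" of the camera in the world. Camera axes: x right, y down, z forward; pixel columns grow to the right and rows downward; lengths in m; the calibration is good to about 2 mm. A picture is of the moment at which its call begins. There is no depth.
- finish_job(): hands the job in, once; it reports no verdict.
The state is a dict: "t": time; "joint_pos": joint angles; "dq": joint speeds; "tau": joint torques, N m; "tcp_pos": TCP position; "eef_rot": TCP orientation; "contact_force": force on the tool from outside, world axes, zero at the start; "wrist_torque": the same for the moment, N m; "finger_gap": finger opening in m.
Only numpy, scipy, OpenCV 4.12 (cv2) and the standard library are available. Lean on these libraries where they do the work, as an engineer would, in place of code of your own. Each camera call takes 0.05 s, during which the arm holds its last target.

## Working session

There is one attempt and no reset: what is moved stays moved. The work goes in short steps, Python scripts to look and compute and a shell command to move; the robot and the scene stay as the last step left them, time stands still between calls to the robot, and variables do not carry over. Pictures are saved under pics/ and viewed, and the job is handed in when it is done.

```bash
ls; mkdir -p pics; python3 - <<'E'
from cell import *
import cv2
print(sense())
for n in ["scene","top","wrist"]:
    c=capture(n); cv2.imwrite(f"pics/{n}0.png",c["color"]); print(n,{k:v for k,v in c.items() if k!="color"})
E
```

```text
pics
{'t': 0.0, 'joint_pos': array([ 1.33558748e+00,  3.53657027e-01,  1.63410671e+00,  4.27118287e-06,
        1.15517169e+00, -2.36658573e-03]), 'dq': array([-0.00055354,  0.00064066,  0.00075482, -0.00078295, -0.00054199,
        0.0008051 ]), 'tau': array([-5.13411269e-04, -6.05244684e+01, -3.42069697e+01, -7.66522317e-05,
        9.20607214e-03, -2.70079681e-05]), 'tcp_pos': array([0.14408835, 0.6077009 , 0.23056785]), 'eef_rot': array([-8.15044556e-05,  1.16159148e-01,  9.93230387e-01, -6.66423615e-04]), 'contact_force': array([-0.51824384,  0.1068716 , -0.862124  ]), 'wrist_torque': array([ 0.07572748, -0.05036456,  0.01039906]), 'finger_gap': 0.08545123748202761}
scene {'vfov': 56.44925378266352, 'cx': 257.8276504976816, 'cy': 188.36289293571053, 'position': array([ 0.90340667, -0.44102405,  0.72199141]), 'rotation': array([-0.31226925,  0.88516435,  0.32600601, -0.11265912])}
top {'vfov': 42.89800244954906, 'cx': 256.8329821819191, 'cy': 188.39989669103636, 'position': array([ 0.34844989, -0.03806351,  1.17453143]), 'rotation': array([ 0.07299184, -0.69416524,  0.714072  , -0.05392578])}
wrist {'vfov': 66.87588697967433, 'cx': 252.34513130261615, 'cy': 184.97756581044078, 'position': array([0.06652222, 0.62692765, 0.37405194]), 'rotation': array([0.12563609, 0.77418168, 0.61260697, 0.09783147])}
```

```bash
python3 - <<'E'
import cv2
for n in ["scene","top","wrist"]:
    i=cv2.imread(f"pics/{n}0.png"); cv2.imwrite(f"pics/{n}0b.png",cv2.resize(i,(800,600),interpolation=cv2.INTER_CUBIC))
E
```

```text
(no output)
```

View pics/top0b.png

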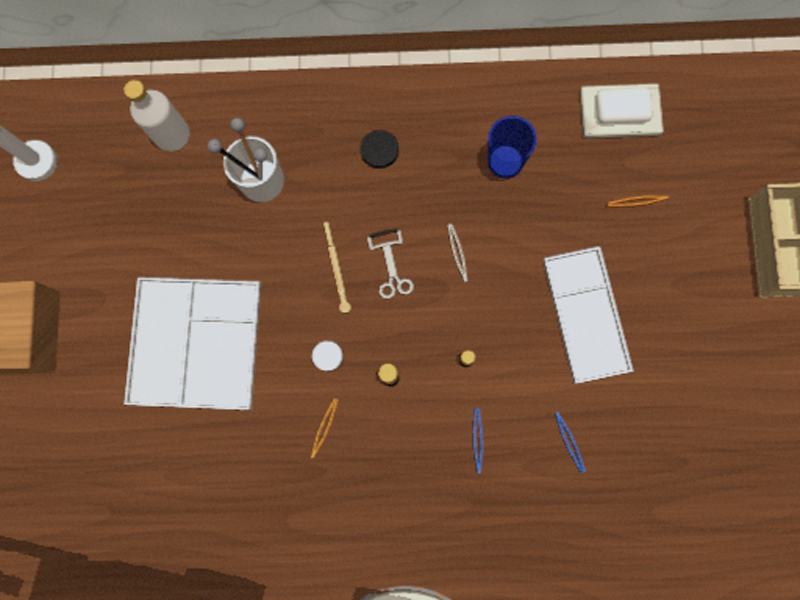

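View pics/scene0b.png

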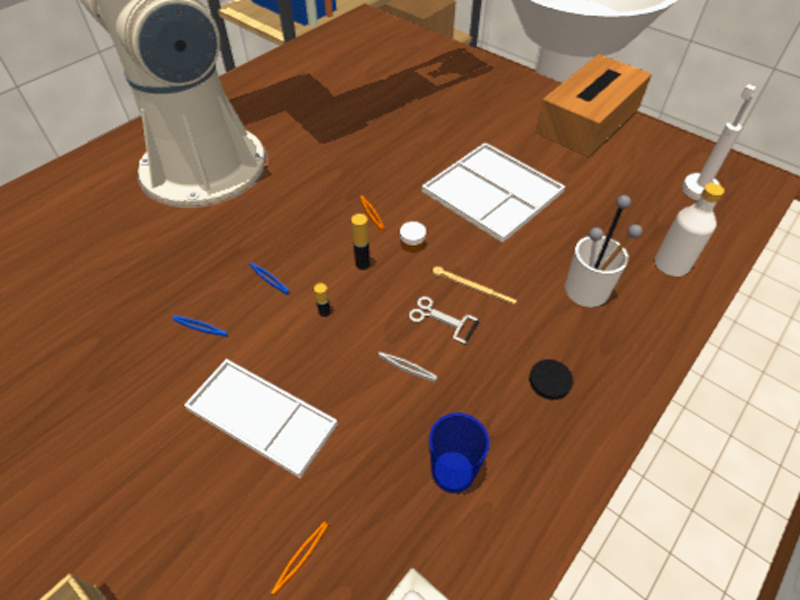

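View pics/wrist0b.png

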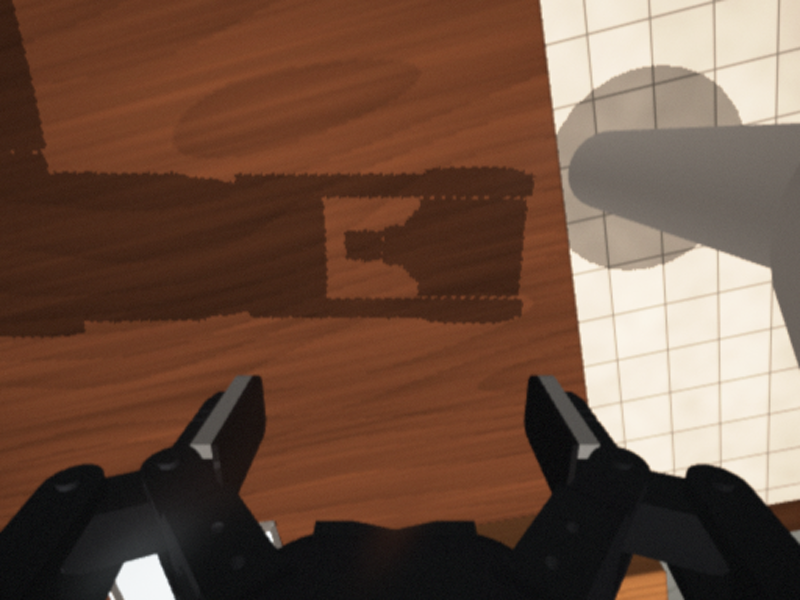

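Top view (800x600 pixels): steel tweezers at (457,252). The look-alikes are blue at (478,440) and (570,442), and orange at (325,428) and (637,201). The steel pair fits the description. Next I'll view enlarged crops for measuring.

```bash
cat > h.py <<'E'
import numpy as np, cv2
from scipy.spatial.transform import Rotation as R
def rot(c):
    q=np.array(c["rotation"]); return R.from_quat(np.r_[q[1:],q[0]]).as_matrix()
def f(c): return 192/np.tan(np.radians(c["vfov"])/2)
def p2w(c,u,v,z):
    d=rot(c)@np.array([(u-c["cx"])/f(c),(v-c["cy"])/f(c),1.]); p=np.array(c["position"]); return p+d*(z-p[2])/d[2]
def w2p(c,P):
    q=rot(c).T@(np.array(P)-c["position"]); return q[:2]/q[2]*f(c)+[c["cx"],c["cy"]]
TOP=dict(vfov=42.89800244954906,cx=256.8329821819191,cy=188.39989669103636,position=np.array([0.34844989,-0.03806351,1.17453143]),rotation=np.array([0.07299184,-0.69416524,0.714072,-0.05392578]))
SCENE=dict(vfov=56.44925378266352,cx=257.8276504976816,cy=188.36289293571053,position=np.array([0.90340667,-0.44102405,0.72199141]),rotation=np.array([-0.31226925,0.88516435,0.32600601,-0.11265912]))
def crop(img,u0,v0,w,h,s,name):
    i=cv2.resize(img[v0:v0+h,u0:u0+w],(w*s,h*s),interpolation=cv2.INTER_CUBIC)
    for u in range(u0,u0+w):
        if u%10==0:
            x=(u-u0)*s+s//2; cv2.line(i,(x,0),(x,6),(0,255,255),1); cv2.putText(i,str(u),(x-10,18),0,.4,(0,255,255),1)
    for v in range(v0,v0+h):
        if v%10==0:
            y=(v-v0)*s+s//2; cv2.line(i,(0,y),(6,y),(0,255,255),1); cv2.putText(i,str(v),(8,y+4),0,.4,(0,255,255),1)
    cv2.imwrite("pics/"+name+".png",i)
E
python3 - <<'E'
from h import *
i=cv2.imread("pics/top0.png")
crop(i,195,135,110,80,7,"t_mid"); crop(i,70,170,110,100,6,"t_eve"); crop(i,335,150,80,100,6,"t_trav"); crop(i,190,205,130,60,6,"t_masc")
E
```

```text
(no output)
```

View pics/t_mid.png

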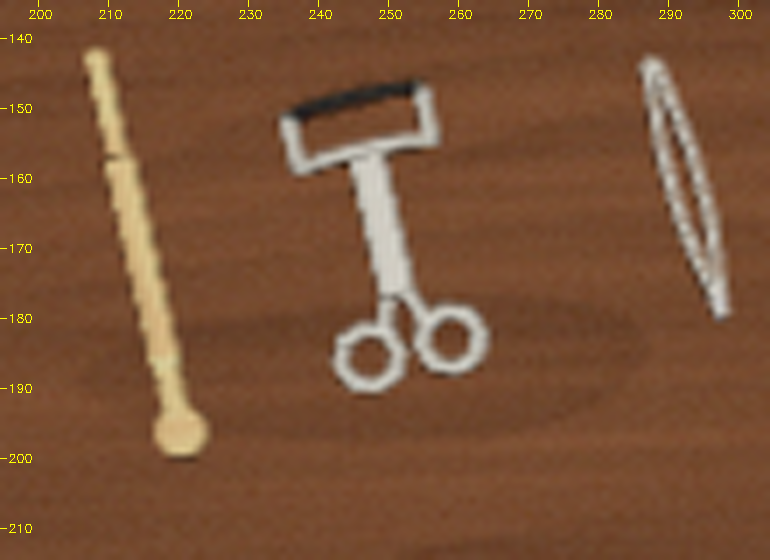

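View pics/t_eve.png

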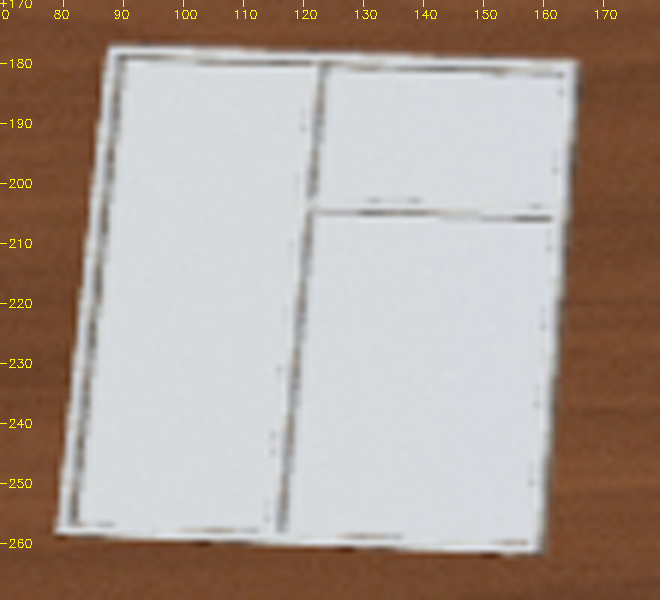

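View pics/t_trav.png

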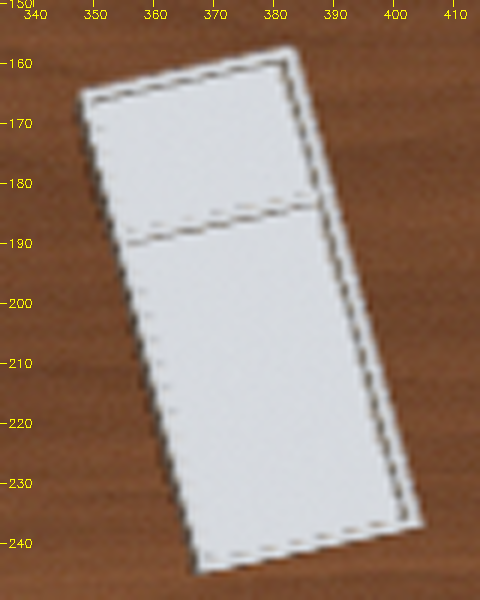

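View pics/t_masc.png

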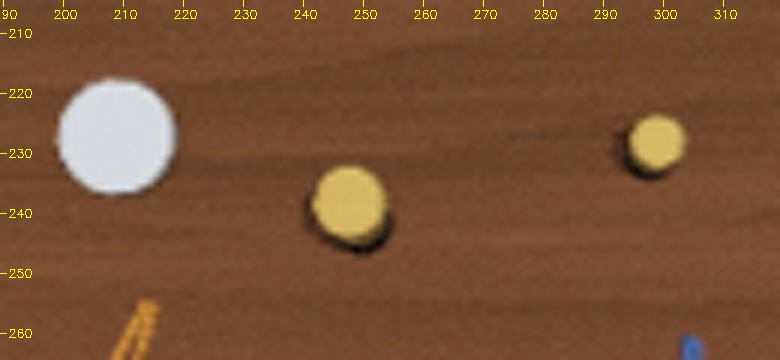

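```bash
cat > m.py <<'E'
from h import *
def ax(a,b,z):
    A,B=p2w(TOP,*a,z)[:2],p2w(TOP,*b,z)[:2]; d=B-A; return (A+B)/2,np.hypot(*d),np.degrees(np.arctan2(d[1],d[0]))
if __name__=="__main__":
    print("stick",ax((220.9,199.7),(208,141.5),.006))
    print("curler",ax((253.2,189),(245.2,148.2),.006), "shank",ax((250.8,176.5),(247.5,157),.01))
    print("tweez",ax((297.6,179.8),(287.7,142.6),.006))
    print("tall",p2w(TOP,247.3,238.3,.108),"short",p2w(TOP,298.7,228,.062),"jar",p2w(TOP,208.7,227.2,.034))
    for n,c in dict(eve=[(88,177.2),(166,179.8),(159.7,261.7),(79,258.5)],trav=[(348,164.5),(384,157.3),(405,237),(367.5,245)]).items():
        P=np.array([p2w(TOP,*q,.015)[:2] for q in c]); e=(P[0]+P[1]-P[2]-P[3])/2; l=(P[0]+P[3]-P[1]-P[2])/2
        print(n,P.mean(0),np.hypot(*e),np.hypot(*l),np.degrees(np.arctan2(e[1],e[0])),np.degrees(np.arctan2(-l[0],l[1])))
    print("tumbler",p2w(TOP,323,103,0),"pot",p2w(TOP,162,110,.09))
E
python3 m.py
python3 - <<'E'
from h import *
i=cv2.imread("pics/scene0.png")
crop(i,200,125,140,125,5,"s_mid"); crop(i,110,85,260,225,3,"s_all")
E
```

```text
stick (array([0.60967546, 0.09386116]), np.float64(0.15024159828922906), np.float64(11.619594130618626))
curler (array([0.61152592, 0.00834182]), np.float64(0.1044076526953636), np.float64(9.52328059659376)) shank (array([0.61494459, 0.00814476]), np.float64(0.049560029923667384), np.float64(8.06527969568007))
tweez (array([ 0.62659426, -0.09859442]), np.float64(0.09653706675261188), np.float64(12.312952265679424))
tall [0.43280561 0.01192488 0.108     ] short [ 0.45655694 -0.1034647   0.062     ] jar [0.46716701 0.10543089 0.034     ]
eve [0.49555668 0.31410009] 0.19735965464515143 0.1929268764480636 -4.042105735770794 -3.7428832469144715
trav [ 0.52189757 -0.29273434] 0.19740806337507005 0.08961218257335135 10.10519953676802 10.060504255846551
tumbler [ 0.77524355 -0.18088677  0.        ] pot [0.73904293 0.20569307 0.09      ]
```

View pics/s_mid.png

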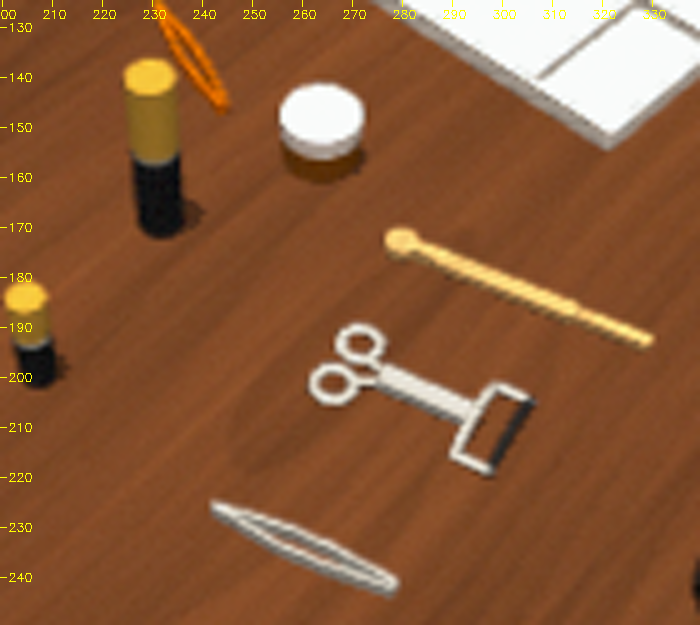

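```bash
python3 - <<'E'
from h import *
P=lambda a,b,z:((p2w(SCENE,*a,z)+p2w(SCENE,*b,z))/2).round(4)
print("tall",p2w(SCENE,229.5,139.5,.108),"short",p2w(SCENE,204.7,183.5,.062),"jar",p2w(SCENE,264,147,.034))
print("tw",P((241.5,225.5),(279.5,242.5),.007)); print("stick",P((277,172),(330,192.7),.006)); print("shank",P((276,199.5),(296,208),.01))
E
```

```text
tall [0.43244202 0.00906381 0.108     ] short [ 0.45601049 -0.10640798  0.062     ] jar [0.46703047 0.10290642 0.034     ]
tw [ 0.6258 -0.1013  0.007 ]
stick [0.6089 0.0915 0.006 ]
shank [0.6195 0.0048 0.01  ]
```

```bash
cat > go.py <<'E'
# usage: go(x,y,z,jawdeg): prints translation & twist units
from h import *
from cell import sense
import sys
def tray(c,th,p):
    t=np.radians(th); return np.array(c)+np.array([[np.cos(t),-np.sin(t)],[np.sin(t),np.cos(t)]])@p
EVE=((.4955,.3130),-3.9); TRA=((.5217,-.2940),10.1)
PL=dict(stick=tray(*EVE,(0,.052)),curler=tray(*EVE,(-.030,-.042)),tall=tray(*EVE,(.067,-.042)),tweez=tray(*TRA,(-.030,0)),short=tray(*TRA,(.067,0)))
def go(x,y,z,j):
    s=sense(); q=s["eef_rot"]; r=R.from_quat(np.r_[q[1:],q[0]]); T=r.as_matrix()
    a=np.radians(j); yy=np.array([np.cos(a),np.sin(a),0]); zz=np.array([0,0,-1.]); G=np.column_stack([np.cross(yy,zz),yy,zz])
    d=T.T@(np.array([x,y,z])-s["tcp_pos"])
    print("at",s["tcp_pos"].round(4),"tr",(d/.6).round(4),"tw",(R.from_matrix(T.T@G).as_rotvec()/(np.pi/2)).round(4),"gap",round(s["finger_gap"],4),"F",s["contact_force"].round(1),"t",round(s["t"],2))
if __name__=="__main__":
    a=sys.argv[1:]
    if a: go(*map(float,a))
    else: print(PL)
E
python3 go.py; python3 go.py .609 .0927 .08 101.6
```

```text
{'stick': array([0.4990368 , 0.36487958]), 'curler': array([0.46271283, 0.27313772]), 'tall': array([0.5594882 , 0.26654024]), 'tweez': array([ 0.4921649, -0.299261 ]), 'short': array([ 0.58766171, -0.28225043])}
at [0.1441 0.6078 0.2307] tr [-0.952  -0.6564  0.2519] tw [-6.000e-04 -2.000e-04 -2.771e-01] gap 0.0858 F [ 0.1 -0.3 -1.3] t 0.15
```

```bash
T='[-0.952,-0.656,0.25]'; python3 -m pendant '{"translation":[[-0.952,-0.656,0.25],[-0.952,-0.656,0.25],[-0.952,-0.656,0.25],[-0.952,-0.656,0.25],[-0.952,-0.656,0.25],[-0.952,-0.656,0.25],[-0.952,-0.656,0.25],[-0.952,-0.656,0.25],[-0.952,-0.656,0.25],[-0.952,-0.656,0.25],[-0.952,-0.656,0.25],[-0.952,-0.656,0.25],[-0.952,-0.656,0.25],[-0.952,-0.656,0.25],[-0.952,-0.656,0.25],[-0.952,-0.656,0.25],[-0.952,-0.656,0.25],[-0.952,-0.656,0.25],[-0.952,-0.656,0.25],[-0.952,-0.656,0.25]],"twist":[[0,0,-0.277],[0,0,-0.277],[0,0,-0.277],[0,0,-0.277],[0,0,-0.277],[0,0,-0.277],[0,0,-0.277],[0,0,-0.277],[0,0,-0.277],[0,0,-0.277],[0,0,-0.277],[0,0,-0.277],[0,0,-0.277],[0,0,-0.277],[0,0,-0.277],[0,0,-0.277],[0,0,-0.277],[0,0,-0.277],[0,0,-0.277],[0,0,-0.277]]}' -0.18; python3 go.py .609 .0927 .003 101.6
python3 - <<'E'
from h import *
from cell import *
c=capture("wrist"); print({k:v for k,v in c.items() if k!="color"}); cv2.imwrite("pics/w1.png",cv2.resize(c["color"],(800,600)))
E
```

```text
t: 1.82
tcp_pos: [0.6085, 0.0933, 0.0808]
eef_rot: [-0.001, -0.1, 0.995, 0.0]
contact_force: [-0.1, -0.2, 0.2]
finger_gap: 0.0351
at [0.6085 0.0933 0.0808] tr [-0.0008 -0.0011  0.1297] tw [ 0.0002 -0.0009 -0.0008] gap 0.0351 F [-0.1 -0.2  0.2] t 1.82
{'vfov': 66.87588697967433, 'cx': 252.34513130261615, 'cy': 184.97756581044078, 'position': array([0.53055536, 0.07759844, 0.22433986]), 'rotation': array([0.1004787 , 0.62431956, 0.76497109, 0.12226343])}
```

View pics/w1.png

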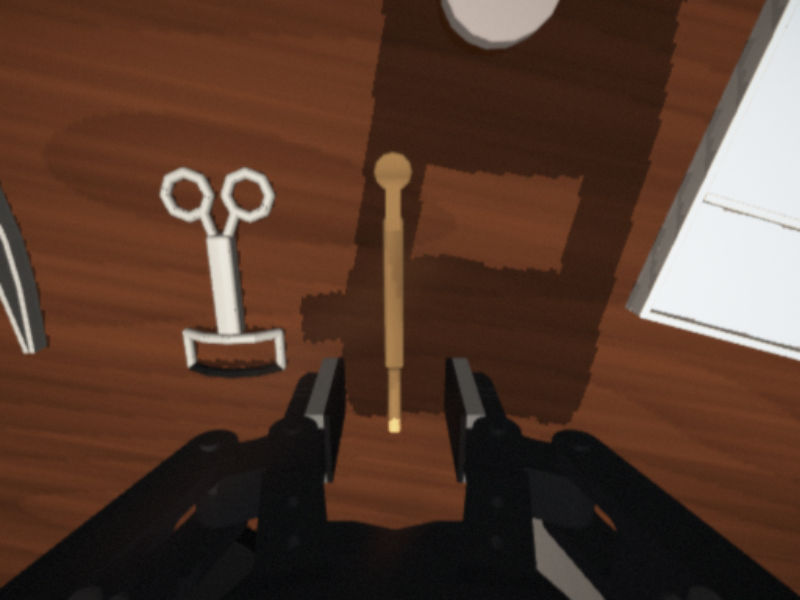

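```bash
python3 - <<'E'
from h import *
W=dict(vfov=66.87588697967433,cx=252.34513130261615,cy=184.97756581044078,position=np.array([0.53055536,0.07759844,0.22433986]),rotation=np.array([0.1004787,0.62431956,0.76497109,0.12226343]))
def a(p,q,z):
    A,B=[p2w(W,u*.64,v*.64,z)[:2] for u,v in (p,q)]; d=B-A; print((A+B)/2,np.hypot(*d),np.degrees(np.arctan2(d[1],d[0])))
a((220,237),(230,333),.01); a((217.5,168),(238.5,372),.005); a((392.5,153),(395,432),.006)
E
```

```text
[0.61530775 0.00907012] 0.04999045497924766 10.565510014604042
[0.61201445 0.0088246 ] 0.1068253022592705 10.677738785083227
[0.61032477 0.09345031] 0.15089944022827445 12.017266137405427
```

```bash
python3 -m pendant '{"translation":[[0,-0.001,0.05],[0,-0.001,0.09],[0,-0.001,0.115],[0,-0.001,0.125],[0,-0.001,0.13],[0,-0.001,0.13],[0,-0.001,0.13]],"twist":[[0,0,0],[0,0,0],[0,0,0],[0,0,0],[0,0,0],[0,0,0],[0,0,0]]}' ; python3 -m pendant '{"translation":[[0,0,0],[0,0,0],[0,0,0],[0,0,0],[0,0,0],[0,0,0]],"twist":[[0,0,0],[0,0,0],[0,0,0],[0,0,0],[0,0,0],[0,0,0]]}' -1;  python3 -m pendant '{"translation":[[0,0,-0.02],[0,0,-0.06],[0,0,-0.12],[0,0,-0.16],[0,0,-0.16],[0,0,-0.16]],"twist":[[0,0,0],[0,0,0],[0,0,0],[0,0,0],[0,0,0],[0,0,0]]}'; python3 go.py .499 .365 .1 86.1
```

```text
t: 2.45
tcp_pos: [0.6098, 0.0935, 0.0043]
eef_rot: [0.001, -0.101, 0.995, 0.0]
contact_force: [-0.3, -0.3, 0.3]
finger_gap: 0.0349
t: 2.95
tcp_pos: [0.61, 0.0929, 0.0045]
eef_rot: [0.001, -0.101, 0.995, 0.0]
contact_force: [-0.7, 0.8, 5.2]
finger_gap: 0.0075
t: 3.45
tcp_pos: [0.6107, 0.0929, 0.1019]
eef_rot: [0.002, -0.101, 0.995, 0.0]
contact_force: [0.4, 0.8, -1.6]
finger_gap: 0.0073
at [0.6107 0.0929 0.1019] tr [0.0913 0.4816 0.0027] tw [0.0002 0.0028 0.172 ] gap 0.0073 F [ 0.4  0.8 -1.6] t 3.45
```

```bash
cat > w.py <<'E'
import sys
from h import *
from cell import *
n=sys.argv[1]; c=capture(n); print(c["position"].tolist(),c["rotation"].tolist()); cv2.imwrite("pics/%s.png"%sys.argv[2],cv2.resize(c["color"],(800,600),interpolation=cv2.INTER_CUBIC)); cv2.imwrite("pics/%s_raw.png"%sys.argv[2],c["color"])
E
python3 w.py wrist w2
```

```text
[0.531933127820226, 0.07709335203904571, 0.24500658400001232] [0.10243336347835288, 0.6236187562515023, 0.7649555390819878, 0.12429833516836232]
```

View pics/w2.png

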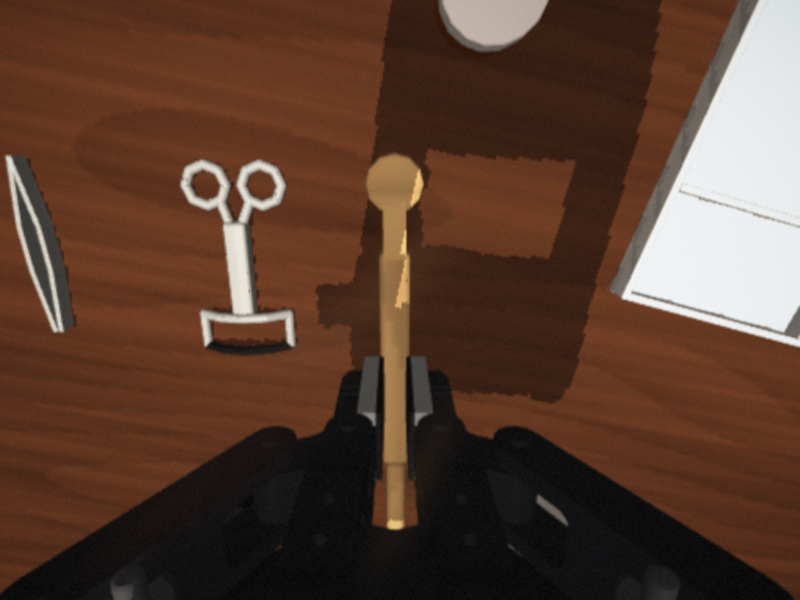

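```bash
python3 -m pendant '{"translation":[[0.091,0.482,0.003],[0.091,0.482,0.003],[0.091,0.482,0.003],[0.091,0.482,0.003],[0.091,0.482,0.003],[0.091,0.482,0.003],[0.091,0.482,0.003],[0.091,0.482,0.003],[0.091,0.482,0.003],[0.091,0.482,0.003],[0.091,0.482,0.003]],"twist":[[0,0.002,0.172],[0,0.002,0.172],[0,0.002,0.172],[0,0.002,0.172],[0,0.002,0.172],[0,0.002,0.172],[0,0.002,0.172],[0,0.002,0.172],[0,0.002,0.172],[0,0.002,0.172],[0,0.002,0.172]]}' ; python3 go.py .499 .365 .011 86.1; python3 w.py wrist w3
```

```text
t: 4.42
tcp_pos: [0.4977, 0.3636, 0.0967]
eef_rot: [-0.002, 0.034, 0.999, -0.001]
contact_force: [0.7, 0.1, 0.0]
finger_gap: 0.0073
at [0.4977 0.3636 0.0967] tr [-0.0025  0.0028  0.1429] tw [-0.0011 -0.0026 -0.0003] gap 0.0073 F [0.7 0.1 0. ] t 4.42
[0.4187331074446452, 0.3697529323340381, 0.2404760972573516] [0.11583809268635381, 0.7215284110484816, 0.6743323822720576, 0.10608546814683224]
```

View pics/w3.png

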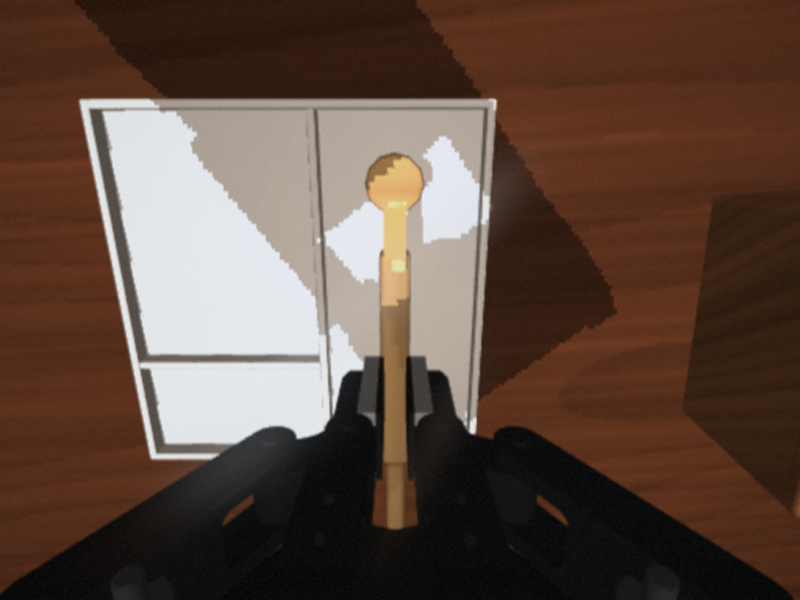

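```bash
python3 -m pendant '{"translation":[[-0.002,0.003,0.05],[-0.002,0.003,0.09],[-0.002,0.003,0.12],[-0.002,0.003,0.135],[-0.002,0.003,0.14],[-0.002,0.003,0.143],[-0.002,0.003,0.144],[-0.002,0.003,0.144]],"twist":[[0,-0.002,0],[0,-0.002,0],[0,-0.002,0],[0,-0.002,0],[0,-0.002,0],[0,-0.002,0],[0,-0.002,0],[0,-0.002,0]]}'; python3 -m pendant '{"translation":[[0,0,0],[0,0,0],[0,0,0],[0,0,0]],"twist":[[0,0,0],[0,0,0],[0,0,0],[0,0,0]]}' -0.3 ; python3 -m pendant '{"translation":[[0,0,-0.02],[0,0,-0.06],[0,0,-0.12],[0,0,-0.18],[0,0,-0.18],[0,0,-0.18]],"twist":[[0,0,0],[0,0,0],[0,0,0],[0,0,0],[0,0,0],[0,0,0]]}'; python3 go.py .613 .008 .08 100; python3 w.py wrist w4
```

```text
t: 5.13
tcp_pos: [0.4995, 0.367, 0.0121]
eef_rot: [0.001, 0.034, 0.999, 0.0]
contact_force: [0.6, 0.8, 0.4]
finger_gap: 0.0071
t: 5.47
tcp_pos: [0.4989, 0.367, 0.0115]
eef_rot: [0.0, 0.034, 0.999, -0.0]
contact_force: [0.1, 0.9, -0.7]
finger_gap: 0.0302
t: 5.97
tcp_pos: [0.5003, 0.368, 0.1225]
eef_rot: [0.002, 0.034, 0.999, 0.001]
contact_force: [-0.4, -0.6, -0.6]
finger_gap: 0.0299
at [0.5003 0.368  0.1225] tr [-0.2278 -0.5861  0.0699] tw [ 0.0016  0.003  -0.1543] gap 0.0299 F [-0.4 -0.6 -0.6] t 5.97
[0.41999727760921146, 0.37350864770065156, 0.2655409417142071] [0.11717201606650399, 0.7210523953990552, 0.673858098231465, 0.11076743739957512]
```

View pics/w4.png

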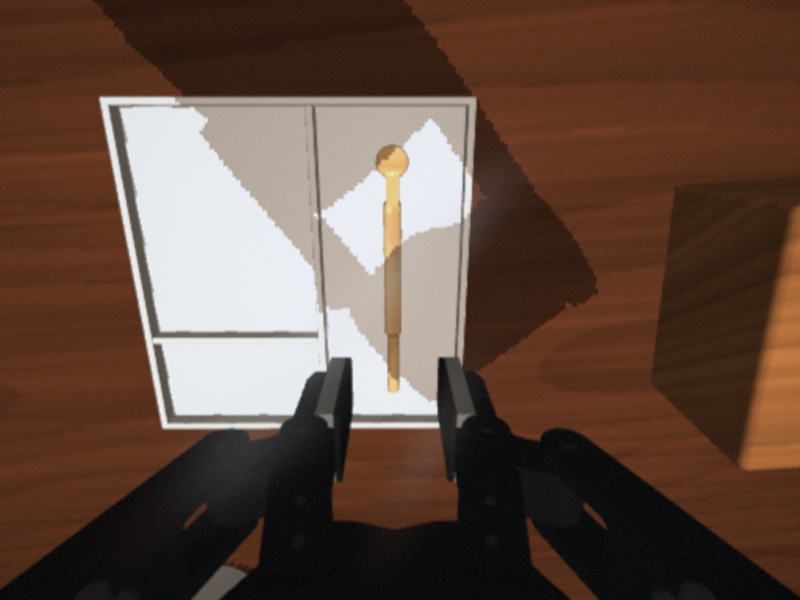

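The hair stick lies centred in the long well, from (392,160) to (392,390). Next is the curler.

```bash
python3 -m pendant '{"translation":[[-0.228,-0.586,0.07],[-0.228,-0.586,0.07],[-0.228,-0.586,0.07],[-0.228,-0.586,0.07],[-0.228,-0.586,0.07],[-0.228,-0.586,0.07],[-0.228,-0.586,0.07],[-0.228,-0.586,0.07],[-0.228,-0.586,0.07],[-0.228,-0.586,0.07],[-0.228,-0.586,0.07],[-0.228,-0.586,0.07],[-0.228,-0.586,0.07]],"twist":[[0.001,0.003,-0.154],[0.001,0.003,-0.154],[0.001,0.003,-0.154],[0.001,0.003,-0.154],[0.001,0.003,-0.154],[0.001,0.003,-0.154],[0.001,0.003,-0.154],[0.001,0.003,-0.154],[0.001,0.003,-0.154],[0.001,0.003,-0.154],[0.001,0.003,-0.154],[0.001,0.003,-0.154],[0.001,0.003,-0.154]]}' -0.15; python3 go.py .613 .008 .003 100; python3 w.py wrist w5
```

```text
t: 7.1
tcp_pos: [0.6104, 0.008, 0.0766]
eef_rot: [-0.003, -0.087, 0.996, -0.001]
contact_force: [0.8, -0.0, -0.4]
finger_gap: 0.0364
at [0.6104 0.008  0.0766] tr [-0.005  -0.0006  0.1227] tw [-0.0005 -0.0041  0.0001] gap 0.0364 F [ 0.8 -0.  -0.4] t 7.1
[0.5327703099566178, -0.005281066129984804, 0.22056259414746546] [0.10093117615571333, 0.6345995912672678, 0.7569805072090531, 0.11864555680161712]
```

View pics/w5.png

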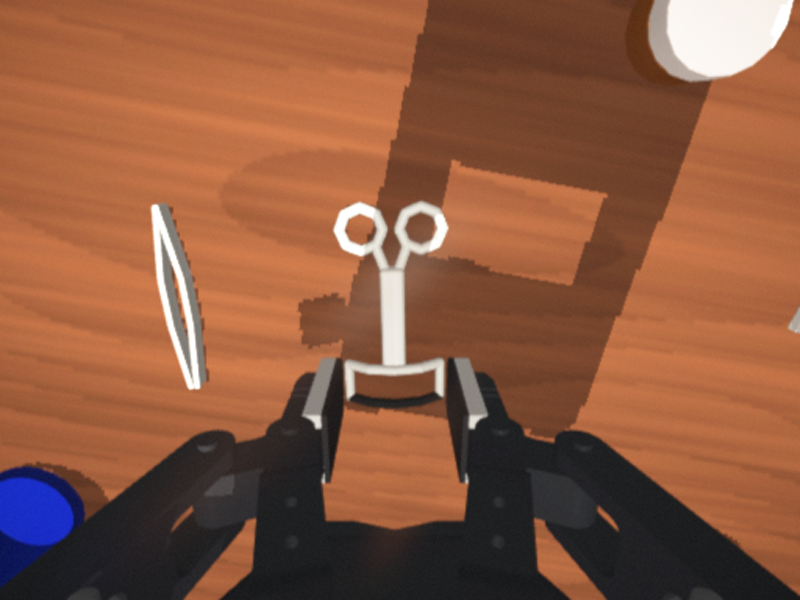

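```bash
python3 -m pendant '{"translation":[[-0.006,-0.0005,0.04],[-0.006,-0.0005,0.08],[-0.006,-0.0005,0.105],[-0.006,-0.0005,0.118],[-0.006,-0.0005,0.123],[-0.006,-0.0005,0.123],[-0.006,-0.0005,0.123]],"twist":[[0,-0.003,0],[0,-0.003,0],[0,-0.003,0],[0,-0.003,0],[0,-0.003,0],[0,-0.003,0],[0,-0.003,0]]}' ; python3 -m pendant '{"translation":[[0,0,0],[0,0,0],[0,0,0],[0,0,0],[0,0,0],[0,0,0]],"twist":[[0,0,0],[0,0,0],[0,0,0],[0,0,0],[0,0,0],[0,0,0]]}' -1;  python3 -m pendant '{"translation":[[0,0,-0.02],[0,0,-0.06],[0,0,-0.12],[0,0,-0.18],[0,0,-0.18],[0,0,-0.18]],"twist":[[0,0,0],[0,0,0],[0,0,0],[0,0,0],[0,0,0],[0,0,0]]}'; python3 go.py .464 .274 .11 86.1;python3 w.py wrist w6
```

```text
t: 7.73
tcp_pos: [0.6151, 0.0075, 0.0042]
eef_rot: [0.0, -0.087, 0.996, -0.001]
contact_force: [0.3, -0.5, 0.2]
finger_gap: 0.0363
t: 8.23
tcp_pos: [0.6154, 0.007, 0.0047]
eef_rot: [0.001, -0.087, 0.996, -0.001]
contact_force: [-0.8, 1.5, 5.5]
finger_gap: 0.0093
t: 8.73
tcp_pos: [0.6166, 0.007, 0.115]
eef_rot: [0.003, -0.087, 0.996, -0.001]
contact_force: [-0.1, 0.5, -1.3]
finger_gap: 0.0097
at [0.6166 0.007  0.115 ] tr [0.1735 0.4823 0.0061] tw [-0.0011  0.0037  0.1541] gap 0.0097 F [-0.1  0.5 -1.3] t 8.73
[0.5371875121809488, -0.006274481303580554, 0.25792822075422195] [0.10539271786269841, 0.6341745948792242, 0.756090341318732, 0.12264727471822912]
```

View pics/w6.png

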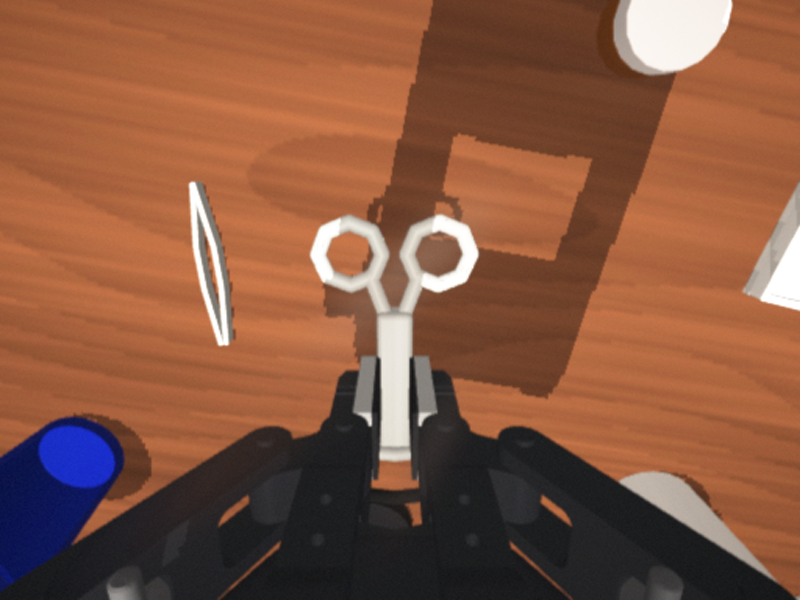

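```bash
python3 -m pendant '{"translation":[[0.173,0.482,0.006],[0.173,0.482,0.006],[0.173,0.482,0.006],[0.173,0.482,0.006],[0.173,0.482,0.006],[0.173,0.482,0.006],[0.173,0.482,0.006],[0.173,0.482,0.006],[0.173,0.482,0.006],[0.173,0.482,0.006],[0.173,0.482,0.006],[0.173,0.482,0.006]],"twist":[[-0.001,0.003,0.154],[-0.001,0.003,0.154],[-0.001,0.003,0.154],[-0.001,0.003,0.154],[-0.001,0.003,0.154],[-0.001,0.003,0.154],[-0.001,0.003,0.154],[-0.001,0.003,0.154],[-0.001,0.003,0.154],[-0.001,0.003,0.154],[-0.001,0.003,0.154],[-0.001,0.003,0.154]]}' ; python3 go.py .464 .274 .011 86.1; python3 w.py wrist w7;python3 w.py scene s7
```

```text
t: 9.78
tcp_pos: [0.4626, 0.2728, 0.107]
eef_rot: [-0.003, 0.035, 0.999, -0.0]
contact_force: [-0.3, -0.1, -0.0]
finger_gap: 0.0097
at [0.4626 0.2728 0.107 ] tr [-0.003   0.0024  0.1599] tw [-0.0007 -0.0034 -0.0006] gap 0.0097 F [-0.3 -0.1 -0. ] t 9.78
[0.383834036881351, 0.27887974936796733, 0.2508381739773493] [0.11521630063667176, 0.7218143946572544, 0.674160237885321, 0.10591108245877189]
[0.9034066738206477, -0.44102405019866453, 0.7219914126500142] [-0.3122692499757938, 0.8851643473581782, 0.32600600784168543, -0.11265911652703652]
```

View pics/w7.png

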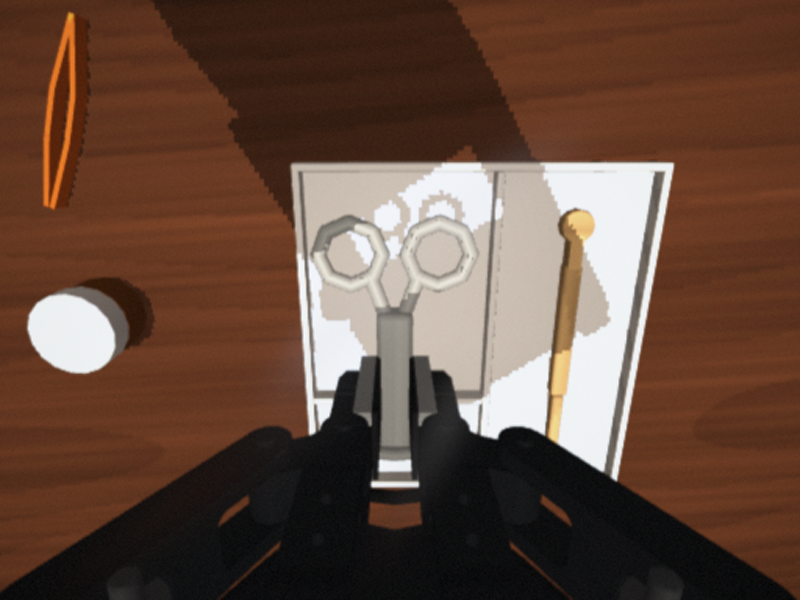

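View pics/s7.png

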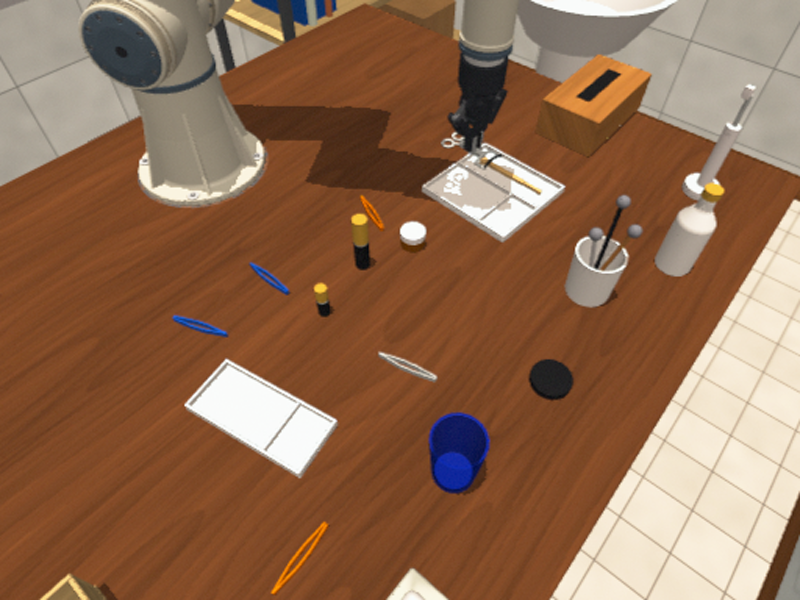

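```bash
python3 -m pendant '{"translation":[[-0.002,0.002,0.05],[-0.002,0.002,0.1],[-0.002,0.002,0.13],[-0.002,0.002,0.145],[-0.002,0.002,0.153],[-0.002,0.002,0.158],[-0.002,0.002,0.161],[-0.002,0.002,0.161]],"twist":[[0,-0.003,0],[0,-0.003,0],[0,-0.003,0],[0,-0.003,0],[0,-0.003,0],[0,-0.003,0],[0,-0.003,0],[0,-0.003,0]]}'; python3 -m pendant '{"translation":[[0,0,0],[0,0,0],[0,0,0],[0,0,0]],"twist":[[0,0,0],[0,0,0],[0,0,0],[0,0,0]]}' -0.2 ; python3 -m pendant '{"translation":[[0,0,-0.02],[0,0,-0.06],[0,0,-0.12],[0,0,-0.18],[0,0,-0.18],[0,0,-0.18]],"twist":[[0,0,0],[0,0,0],[0,0,0],[0,0,0],[0,0,0],[0,0,0]]}'; python3 go.py .433 .0105 .2 90; python3 w.py wrist w8
```

```text
t: 10.55
tcp_pos: [0.4638, 0.2753, 0.0115]
eef_rot: [0.001, 0.034, 0.999, 0.0]
contact_force: [-0.3, -0.2, -1.1]
finger_gap: 0.0094
t: 10.88
tcp_pos: [0.4634, 0.2753, 0.0113]
eef_rot: [0.0, 0.034, 0.999, 0.0]
contact_force: [0.0, 0.3, 0.3]
finger_gap: 0.0342
t: 11.38
tcp_pos: [0.4647, 0.276, 0.122]
eef_rot: [0.002, 0.034, 0.999, 0.001]
contact_force: [-0.0, 0.4, -0.6]
finger_gap: 0.034
at [0.4647 0.276  0.122 ] tr [ 0.0221 -0.4448 -0.1313] tw [ 0.0016  0.0029 -0.0432] gap 0.034 F [-0.   0.4 -0.6] t 11.38
[0.3844109725340867, 0.2815960516221116, 0.2650605062213366] [0.11740726922195474, 0.7210247991214749, 0.6738695495333824, 0.11062821700342312]
```

View pics/w8.png

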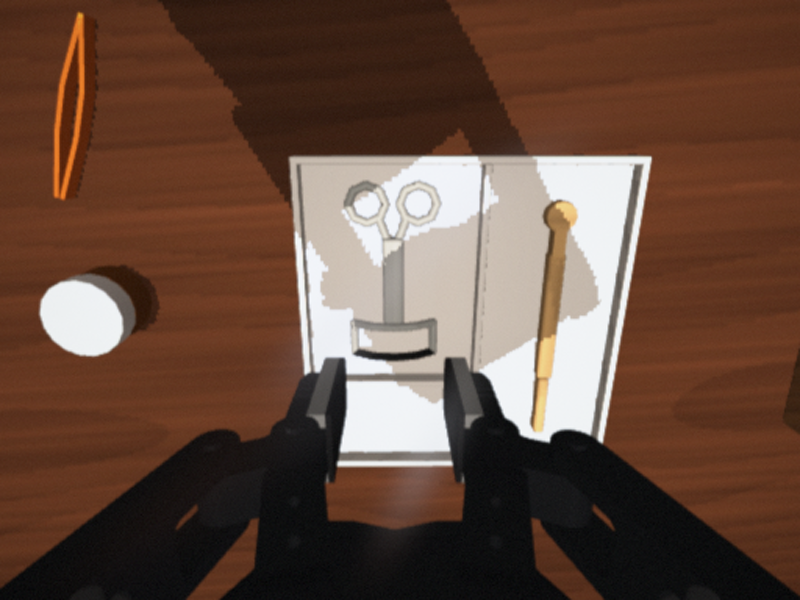

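Curler flat and right way up inside its well, from (392,190) to (394,355). Next is the tall mascara.

```bash
python3 -m pendant '{"translation":[[0.022,-0.1,-0.131],[0.022,-0.445,-0.131],[0.022,-0.445,-0.131],[0.022,-0.445,-0.131],[0.022,-0.445,-0.131],[0.022,-0.445,-0.131],[0.022,-0.445,-0.131],[0.022,-0.445,-0.131],[0.022,-0.445,-0.131],[0.022,-0.445,-0.131],[0.022,-0.445,-0.131],[0.022,-0.445,-0.131]],"twist":[[0.001,0.002,-0.043],[0.001,0.002,-0.043],[0.001,0.002,-0.043],[0.001,0.002,-0.043],[0.001,0.002,-0.043],[0.001,0.002,-0.043],[0.001,0.002,-0.043],[0.001,0.002,-0.043],[0.001,0.002,-0.043],[0.001,0.002,-0.043],[0.001,0.002,-0.043],[0.001,0.002,-0.043]]}' 0.4; python3 go.py .4328 .0105 .055 90; python3 w.py wrist w9
```

```text
t: 12.43
tcp_pos: [0.4316, 0.0107, 0.1969]
eef_rot: [-0.002, -0.001, 1.0, -0.001]
contact_force: [0.4, 0.5, -1.1]
finger_gap: 0.0595
at [0.4316 0.0107 0.1969] tr [-0.0031  0.      0.2365] tw [-0.0011 -0.0029  0.0009] gap 0.0595 F [ 0.4  0.5 -1.1] t 12.43
[0.35248401901474447, 0.011314281035267961, 0.3407276454610999] [0.11188830586146019, 0.6975060896859736, 0.6991993661558723, 0.10993865666662174]
```

View pics/w9.png

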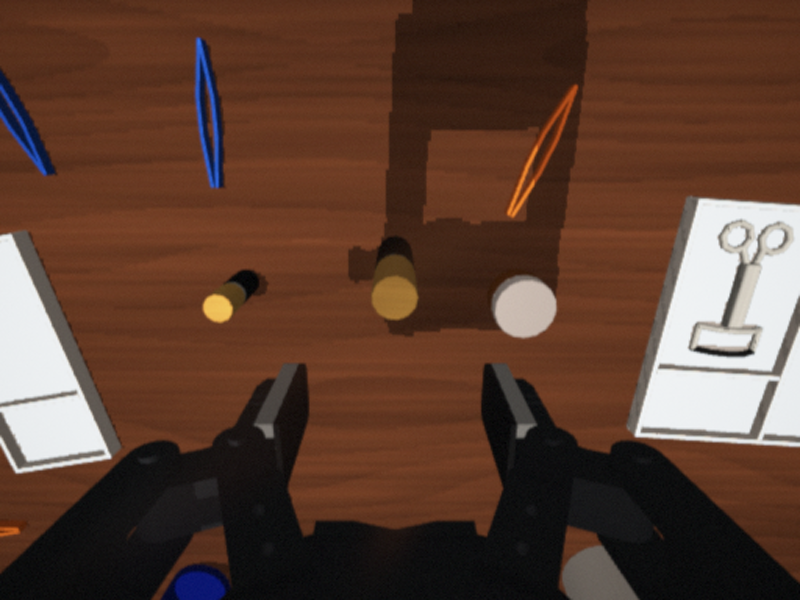

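```bash
python3 - <<'E'
from h import *
W=dict(vfov=66.87588697967433,cx=252.34513130261615,cy=184.97756581044078,position=np.array([0.35248401901474447, 0.011314281035267961, 0.3407276454610999]),rotation=np.array([0.11188830586146019, 0.6975060896859736, 0.6991993661558723, 0.10993865666662174]))
print(p2w(W,394.5*.64,298*.64,.108),p2w(W,218*.64,308*.64,.062))
E
python3 -m pendant '{"translation":[[-0.003,0,0.05],[-0.003,0,0.1],[-0.003,0,0.15],[-0.003,0,0.19],[-0.003,0,0.22],[-0.003,0,0.236],[-0.003,0,0.236],[-0.003,0,0.236]],"twist":[[-0.001,-0.003,0],[-0.001,-0.003,0],[-0.001,-0.003,0],[-0.001,-0.003,0],[-0.001,-0.003,0],[-0.001,-0.003,0],[-0.001,-0.003,0],[-0.001,-0.003,0]]}'
```

```text
[0.43343905 0.01086384 0.108     ] [ 0.45672193 -0.10481859  0.062     ]
t: 13.15
tcp_pos: [0.4332, 0.0098, 0.0559]
eef_rot: [0.0, -0.0, 1.0, -0.0]
contact_force: [1.2, -0.2, 0.4]
finger_gap: 0.0601
```

```bash
python3 -m pendant '{"translation":[[0,0,0],[0,0,0],[0,0,0],[0,0,0],[0,0,0],[0,0,0],[0,0,0]],"twist":[[0,0,0],[0,0,0],[0,0,0],[0,0,0],[0,0,0],[0,0,0],[0,0,0]]}' -1;  python3 -m pendant '{"translation":[[0,0,-0.02],[0,0,-0.06],[0,0,-0.12],[0,0,-0.15],[0,0,-0.15],[0,0,-0.15]],"twist":[[0,0,0],[0,0,0],[0,0,0],[0,0,0],[0,0,0],[0,0,0]]}'; python3 go.py .5595 .2665 .15 86.1;python3 w.py wrist w10; python3 w.py scene s10
```

```text
t: 13.73
tcp_pos: [0.4342, 0.0094, 0.057]
eef_rot: [0.002, 0.0, 1.0, -0.0]
contact_force: [-0.8, 0.2, 6.5]
finger_gap: 0.0249
t: 14.23
tcp_pos: [0.434, 0.0094, 0.1473]
eef_rot: [0.003, 0.0, 1.0, -0.0]
contact_force: [0.1, -0.1, -0.6]
finger_gap: 0.0248
at [0.434  0.0094 0.1473] tr [-0.209   0.4286 -0.0036] tw [-0.0001  0.0032  0.0431] gap 0.0248 F [ 0.1 -0.1 -0.6] t 14.23
[0.35351549691718764, 0.009893024959410437, 0.29027823860383556] [0.11482930928502144, 0.6977247610908822, 0.697900598800959, 0.11370638365131086]
[0.9034066738206477, -0.44102405019866453, 0.7219914126500142] [-0.3122692499757938, 0.8851643473581782, 0.32600600784168543, -0.11265911652703652]
```

View pics/w10.png

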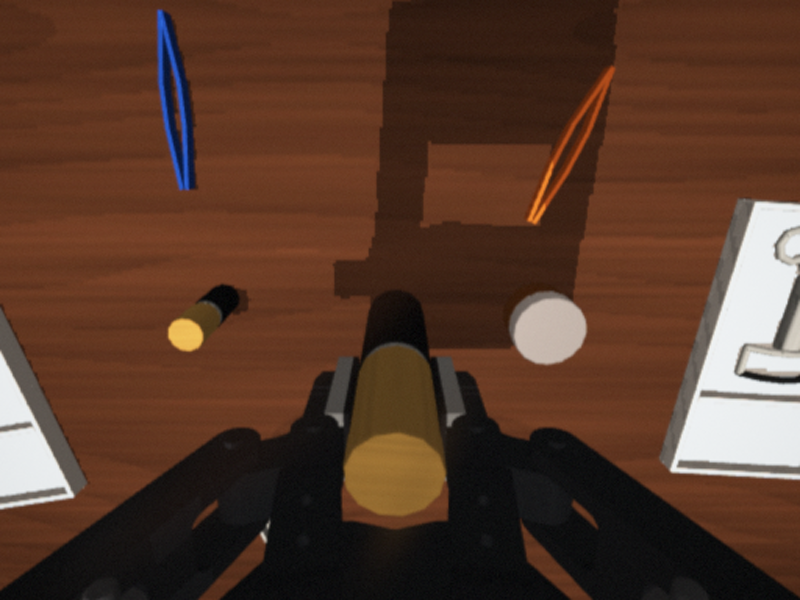

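View pics/s10.png

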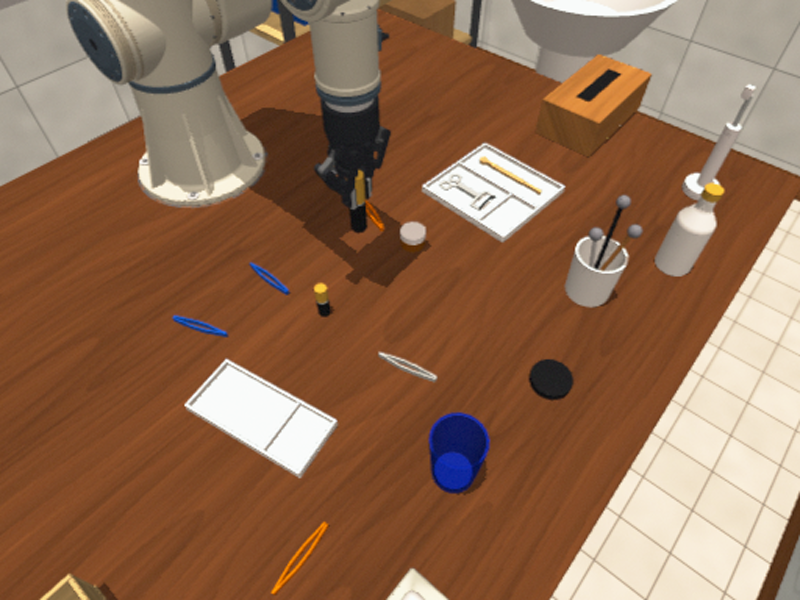

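```bash
python3 -m pendant '{"translation":[[-0.209,0.428,-0.004],[-0.209,0.428,-0.004],[-0.209,0.428,-0.004],[-0.209,0.428,-0.004],[-0.209,0.428,-0.004],[-0.209,0.428,-0.004],[-0.209,0.428,-0.004],[-0.209,0.428,-0.004],[-0.209,0.428,-0.004],[-0.209,0.428,-0.004],[-0.209,0.428,-0.004],[-0.209,0.428,-0.004]],"twist":[[0,0.002,0.043],[0,0.002,0.043],[0,0.002,0.043],[0,0.002,0.043],[0,0.002,0.043],[0,0.002,0.043],[0,0.002,0.043],[0,0.002,0.043],[0,0.002,0.043],[0,0.002,0.043],[0,0.002,0.043],[0,0.002,0.043]]}' ; python3 go.py .5595 .2665 .063 86.1; python3 w.py wrist w11
```

```text
t: 15.33
tcp_pos: [0.5579, 0.2649, 0.1479]
eef_rot: [-0.001, 0.034, 0.999, -0.001]
contact_force: [-0.4, -0.3, 0.0]
finger_gap: 0.0246
at [0.5579 0.2649 0.1479] tr [-0.0029  0.003   0.1415] tw [-0.0007 -0.0018 -0.0005] gap 0.0246 F [-0.4 -0.3  0. ] t 15.33
[0.47871868437706466, 0.27103998123121714, 0.291562668493496] [0.11610613868761409, 0.7216185255037381, 0.6740797024026836, 0.10678306521903679]
```

View pics/w11.png

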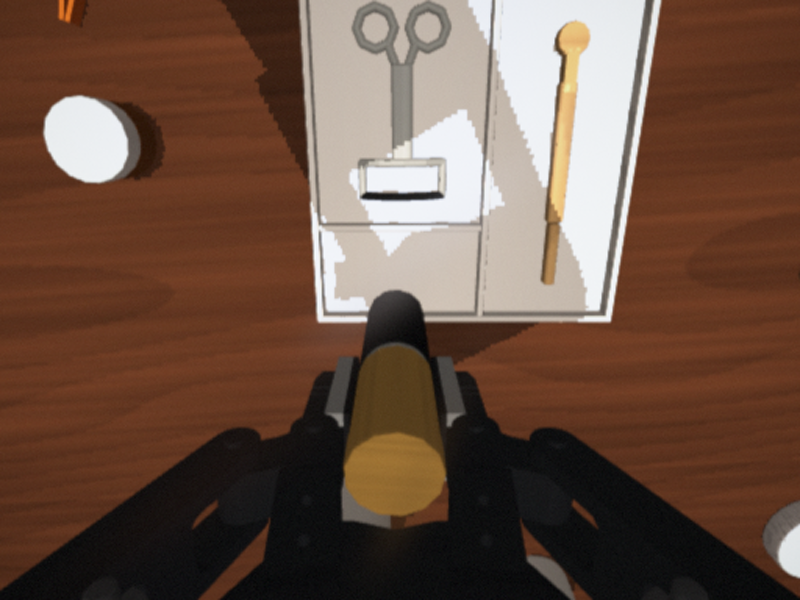

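```bash
python3 - <<'E'
from h import *
W=dict(vfov=66.87588697967433,cx=252.34513130261615,cy=184.97756581044078,position=np.array([0.47871868437706466, 0.27103998123121714, 0.291562668493496]),rotation=np.array([0.11610613868761409, 0.7216185255037381, 0.6740797024026836, 0.10678306521903679]))
P=[p2w(W,u*.64,v*.64,.015) for u,v in [(319,228),(481,228),(479,316),(323,316)]]
print(P,sum(P)/4)
E
```

```text
[array([0.52667335, 0.22075607, 0.015     ]), array([0.53343052, 0.31992368, 0.015     ]), array([0.59136467, 0.31809213, 0.015     ]), array([0.58448795, 0.2164109 , 0.015     ])] [0.55898912 0.2687957  0.015     ]
```

```bash
python3 -m pendant '{"translation":[[-0.002,0.003,0.05],[-0.002,0.003,0.09],[-0.002,0.003,0.12],[-0.002,0.003,0.132],[-0.002,0.003,0.138],[-0.002,0.003,0.142],[-0.002,0.003,0.143],[-0.002,0.003,0.143]],"twist":[[0,-0.002,0],[0,-0.002,0],[0,-0.002,0],[0,-0.002,0],[0,-0.002,0],[0,-0.002,0],[0,-0.002,0],[0,-0.002,0]]}'
```

```text
t: 16.05
tcp_pos: [0.5604, 0.2681, 0.0636]
eef_rot: [0.001, 0.034, 0.999, 0.0]
contact_force: [-0.4, 0.2, -0.5]
finger_gap: 0.0245
```

```bash
python3 -m pendant '{"translation":[[0,0,0.001],[0,0,0.002],[0,0,0.002],[0,0,0.002]],"twist":[[0,0,0],[0,0,0],[0,0,0],[0,0,0]]}'; python3 -m pendant '{"translation":[[0,0,0],[0,0,0],[0,0,0],[0,0,0],[0,0,0]],"twist":[[0,0,0],[0,0,0],[0,0,0],[0,0,0],[0,0,0]]}' 0.3 ; python3 -m pendant '{"translation":[[0,0,-0.02],[0,0,-0.06],[0,0,-0.12],[0,0,-0.18],[0,0,-0.23],[0,0,-0.23],[0,0,-0.23]],"twist":[[0,0,0],[0,0,0],[0,0,0],[0,0,0],[0,0,0],[0,0,0],[0,0,0]]}'; python3 go.py .6262 -.100 .1 102.3; python3 w.py wrist w12
```

```text
t: 16.38
tcp_pos: [0.5603, 0.2681, 0.0621]
eef_rot: [0.001, 0.034, 0.999, 0.0]
contact_force: [0.0, 0.2, 4.5]
finger_gap: 0.0247
t: 16.8
tcp_pos: [0.5596, 0.2678, 0.0613]
eef_rot: [0.001, 0.034, 0.999, -0.0]
contact_force: [0.2, -0.5, -0.5]
finger_gap: 0.0556
t: 17.38
tcp_pos: [0.5608, 0.2685, 0.2024]
eef_rot: [0.003, 0.034, 0.999, 0.001]
contact_force: [0.5, -0.1, -0.7]
finger_gap: 0.0557
at [0.5608 0.2685 0.2024] tr [-0.1495 -0.6057  0.1703] tw [ 0.0007  0.0038 -0.1799] gap 0.0557 F [ 0.5 -0.1 -0.7] t 17.38
[0.4803074473926608, 0.27416175088353445, 0.3453888465677179] [0.11806120653616343, 0.720936575327179, 0.6738147278627882, 0.11084095985663633]
```

View pics/w12.png

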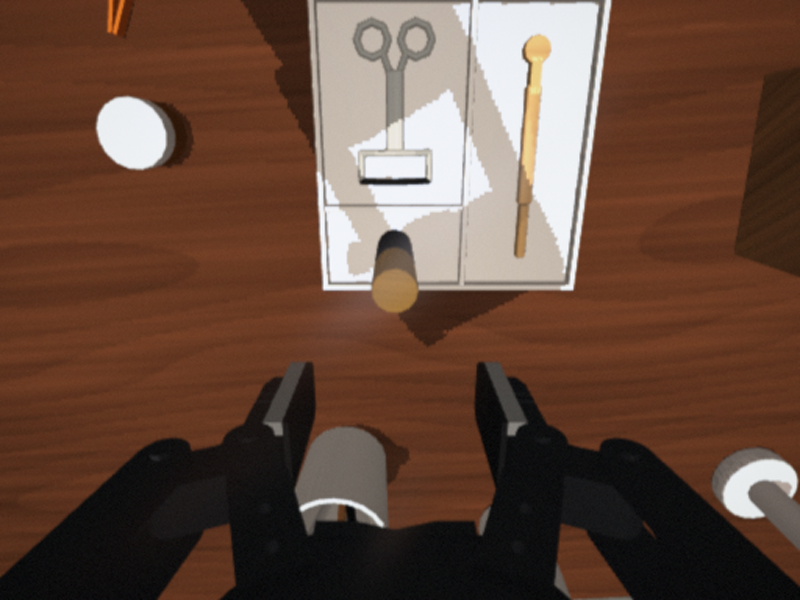

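```bash
python3 -m pendant '{"translation":[[-0.15,-0.606,0.17],[-0.15,-0.606,0.17],[-0.15,-0.606,0.17],[-0.15,-0.606,0.17],[-0.15,-0.606,0.17],[-0.15,-0.606,0.17],[-0.15,-0.606,0.17],[-0.15,-0.606,0.17],[-0.15,-0.606,0.17],[-0.15,-0.606,0.17],[-0.15,-0.606,0.17],[-0.15,-0.606,0.17],[-0.15,-0.606,0.17],[-0.15,-0.606,0.17],[-0.15,-0.606,0.17]],"twist":[[0,0.003,-0.18],[0,0.003,-0.18],[0,0.003,-0.18],[0,0.003,-0.18],[0,0.003,-0.18],[0,0.003,-0.18],[0,0.003,-0.18],[0,0.003,-0.18],[0,0.003,-0.18],[0,0.003,-0.18],[0,0.003,-0.18],[0,0.003,-0.18],[0,0.003,-0.18],[0,0.003,-0.18],[0,0.003,-0.18]]}' -0.2; python3 go.py .6262 -.100 .003 102.3; python3 w.py wrist w13
```

```text
t: 18.68
tcp_pos: [0.6248, -0.0994, 0.098]
eef_rot: [-0.002, -0.108, 0.994, -0.0]
contact_force: [-0.1, 0.1, -0.5]
finger_gap: 0.0343
at [ 0.6248 -0.0994  0.098 ] tr [-0.0025 -0.0014  0.1583] tw [ 0.     -0.002   0.0013] gap 0.0343 F [-0.1  0.1 -0.5] t 18.68
[0.5473786600532455, -0.11624218201029025, 0.24168338891186186] [0.0991461157275772, 0.6184560220908376, 0.7698897538077734, 0.12227822151764238]
```

View pics/w13.png

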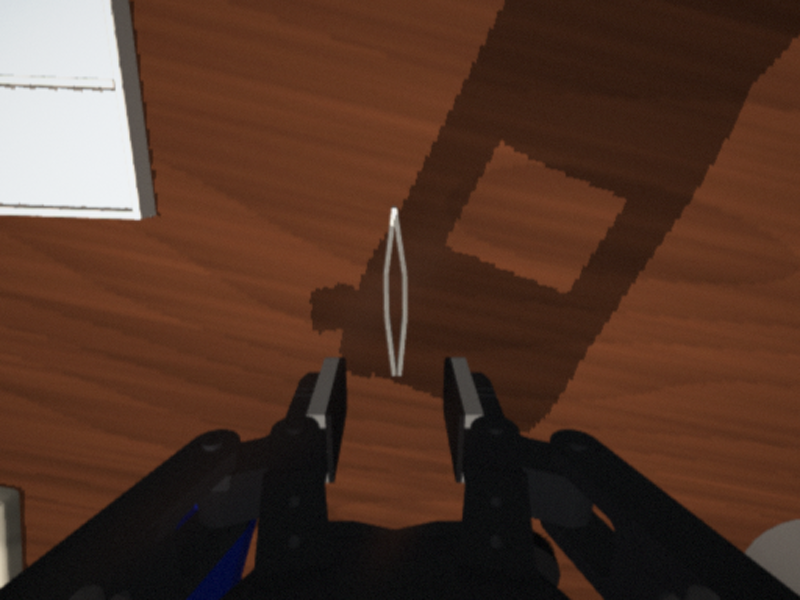

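```bash
python3 - <<'E'
from h import *
W=dict(vfov=66.87588697967433,cx=252.34513130261615,cy=184.97756581044078,position=np.array([0.5473786600532455, -0.11624218201029025, 0.24168338891186186]),rotation=np.array([0.0991461157275772, 0.6184560220908376, 0.7698897538077734, 0.12227822151764238]))
A,B=p2w(W,394*.64,208*.64,.007),p2w(W,397*.64,376*.64,.007);d=B-A
print((A+B)/2,np.hypot(*d[:2]),np.degrees(np.arctan2(d[1],d[0])))
crop(cv2.imread("pics/w13_raw.png"),200,115,110,140,5,"w13c")
E
python3 -m pendant '{"translation":[[-0.0015,0,0.05],[-0.0015,0,0.1],[-0.0015,0,0.13],[-0.0015,0,0.145],[-0.0015,0,0.153],[-0.0015,0,0.158],[-0.0015,0,0.158],[-0.0015,0,0.158]],"twist":[[0,-0.002,0.002],[0,-0.002,0.002],[0,-0.002,0.002],[0,-0.002,0.002],[0,-0.002,0.002],[0,-0.002,0.002],[0,-0.002,0.002],[0,-0.002,0.002]]}'; python3 w.py wrist w14
```

```text
[ 0.62679643 -0.09833897  0.007     ] 0.09685163636182333 13.454639125563952
t: 19.4
tcp_pos: [0.6262, -0.1009, 0.004]
eef_rot: [0.001, -0.106, 0.994, -0.0]
contact_force: [0.1, -0.2, -0.3]
finger_gap: 0.0342
[0.5480712694811544, -0.11732502806428097, 0.14729406862673855] [0.10108954194297817, 0.6200095692701983, 0.7681837337870686, 0.12354266335197847]
```

View pics/w13c.png

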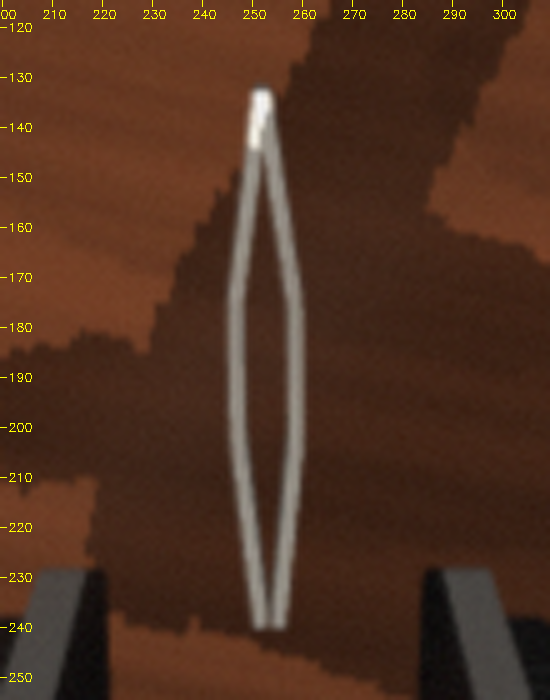

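View pics/w14.png

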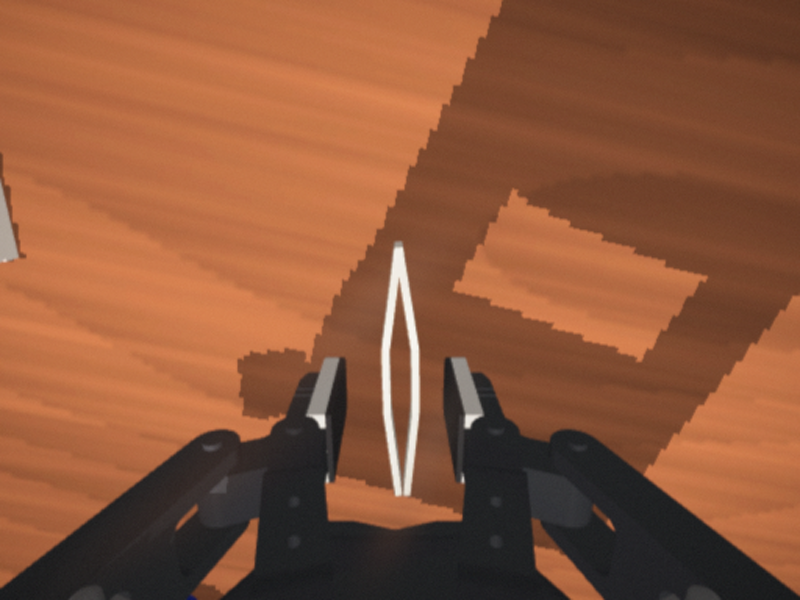

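Enlarged crop: bare steel, neither blue nor orange, with the flat middle between the pads (y≈345–415). Closing.

```bash
python3 -m pendant '{"translation":[[0,0,0],[0,0,0],[0,0,0],[0,0,0],[0,0,0],[0,0,0]],"twist":[[0,0,0],[0,0,0],[0,0,0],[0,0,0],[0,0,0],[0,0,0]]}' -1;  python3 -m pendant '{"translation":[[0,0,-0.02],[0,0,-0.06],[0,0,-0.12],[0,0,-0.18],[0,0,-0.18],[0,0,-0.18]],"twist":[[0,0,0],[0,0,0],[0,0,0],[0,0,0],[0,0,0],[0,0,0]]}'; python3 go.py .492 -.2985 .11 100.1;python3 w.py wrist w15
```

```text
t: 19.95
tcp_pos: [0.626, -0.101, 0.004]
eef_rot: [0.001, -0.106, 0.994, -0.0]
contact_force: [-1.2, 0.2, 5.7]
finger_gap: 0.0103
t: 20.45
tcp_pos: [0.6274, -0.1012, 0.1144]
eef_rot: [0.003, -0.106, 0.994, -0.001]
contact_force: [-1.0, 0.1, -1.1]
finger_gap: 0.0099
at [ 0.6274 -0.1012  0.1144] tr [ 0.2897 -0.2741  0.0065] tw [-0.0013  0.0033  0.0226] gap 0.0099 F [-1.   0.1 -1.1] t 20.45
[0.5485566290108466, -0.11753915962227471, 0.257393096516043] [0.10283018690989314, 0.6198134891586677, 0.7679545710170073, 0.12451091587133611]
```

View pics/w15.png

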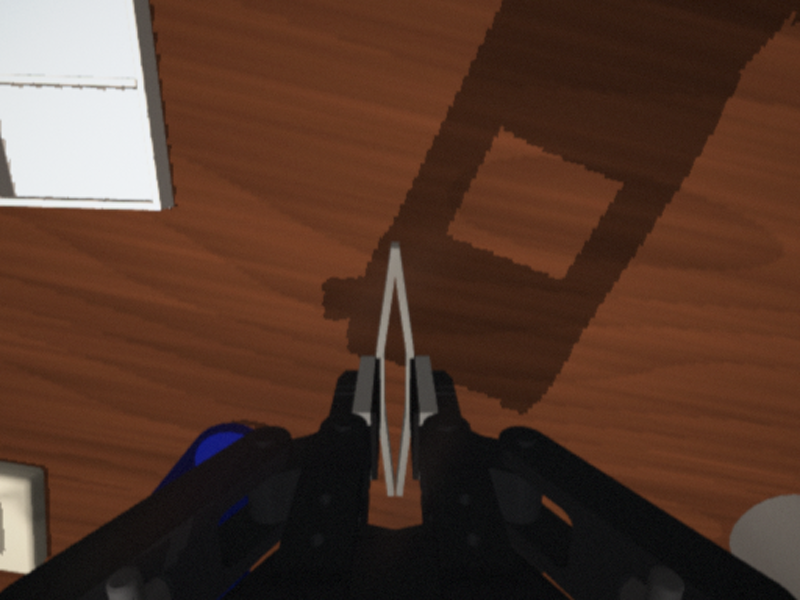

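```bash
python3 -m pendant '{"translation":[[0.29,-0.274,0.006],[0.29,-0.274,0.006],[0.29,-0.274,0.006],[0.29,-0.274,0.006],[0.29,-0.274,0.006],[0.29,-0.274,0.006],[0.29,-0.274,0.006],[0.29,-0.274,0.006],[0.29,-0.274,0.006],[0.29,-0.274,0.006],[0.29,-0.274,0.006],[0.29,-0.274,0.006]],"twist":[[-0.001,0.003,0.022],[-0.001,0.003,0.022],[-0.001,0.003,0.022],[-0.001,0.003,0.022],[-0.001,0.003,0.022],[-0.001,0.003,0.022],[-0.001,0.003,0.022],[-0.001,0.003,0.022],[-0.001,0.003,0.022],[-0.001,0.003,0.022],[-0.001,0.003,0.022],[-0.001,0.003,0.022]]}'; python3 go.py .492 -.2985 .010 100.1;python3 w.py wrist w16
```

```text
t: 21.5
tcp_pos: [0.4904, -0.2972, 0.1071]
eef_rot: [-0.003, -0.089, 0.996, 0.001]
contact_force: [-0.5, -0.6, 0.3]
finger_gap: 0.0097
at [ 0.4904 -0.2972  0.1071] tr [-0.003  -0.0029  0.1619] tw [ 0.0011 -0.0032  0.0016] gap 0.0097 F [-0.5 -0.6  0.3] t 21.5
[0.41267635322682983, -0.3111605672266023, 0.250975555792306] [0.1002051293024411, 0.6331078776498351, 0.7580848923542014, 0.12016922777284281]
```

View pics/w16.png

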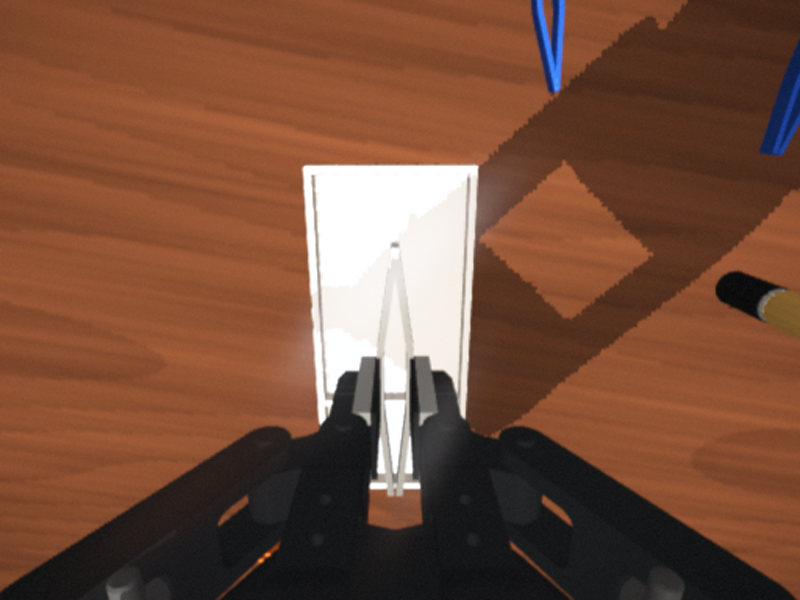

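```bash
python3 -m pendant '{"translation":[[-0.002,-0.002,0.05],[-0.002,-0.002,0.1],[-0.002,-0.002,0.13],[-0.002,-0.002,0.145],[-0.002,-0.002,0.153],[-0.002,-0.002,0.158],[-0.002,-0.002,0.162],[-0.002,-0.002,0.163]],"twist":[[0,-0.003,0],[0,-0.003,0],[0,-0.003,0],[0,-0.003,0],[0,-0.003,0],[0,-0.003,0],[0,-0.003,0],[0,-0.003,0]]}'; python3 -m pendant '{"translation":[[0,0,0],[0,0,0],[0,0,0],[0,0,0]],"twist":[[0,0,0],[0,0,0],[0,0,0],[0,0,0]]}' -0.3 ; python3 -m pendant '{"translation":[[0,0,-0.02],[0,0,-0.06],[0,0,-0.12],[0,0,-0.18],[0,0,-0.18],[0,0,-0.18]],"twist":[[0,0,0],[0,0,0],[0,0,0],[0,0,0],[0,0,0],[0,0,0]]}'; python3 go.py .4565 -.105 .12 100; python3 w.py wrist w17
```

```text
t: 22.22
tcp_pos: [0.4914, -0.2993, 0.0102]
eef_rot: [0.0, -0.089, 0.996, 0.0]
contact_force: [-0.0, 0.0, 0.1]
finger_gap: 0.01
t: 22.55
tcp_pos: [0.491, -0.2992, 0.01]
eef_rot: [0.0, -0.088, 0.996, 0.0]
contact_force: [-0.6, 1.1, 0.0]
finger_gap: 0.0297
t: 23.05
tcp_pos: [0.4924, -0.3002, 0.1207]
eef_rot: [0.002, -0.088, 0.996, -0.001]
contact_force: [-1.2, -0.8, 0.3]
finger_gap: 0.0296
at [ 0.4924 -0.3002  0.1207] tr [0.0015 0.3307 0.0005] tw [-0.0014  0.0025  0.0017] gap 0.0296 F [-1.2 -0.8  0.3] t 23.05
[0.413236075091543, -0.31372875848659276, 0.2638530076774223] [0.10463793686037233, 0.6330323809685063, 0.7572156832508987, 0.12225103620756565]
```

View pics/w17.png

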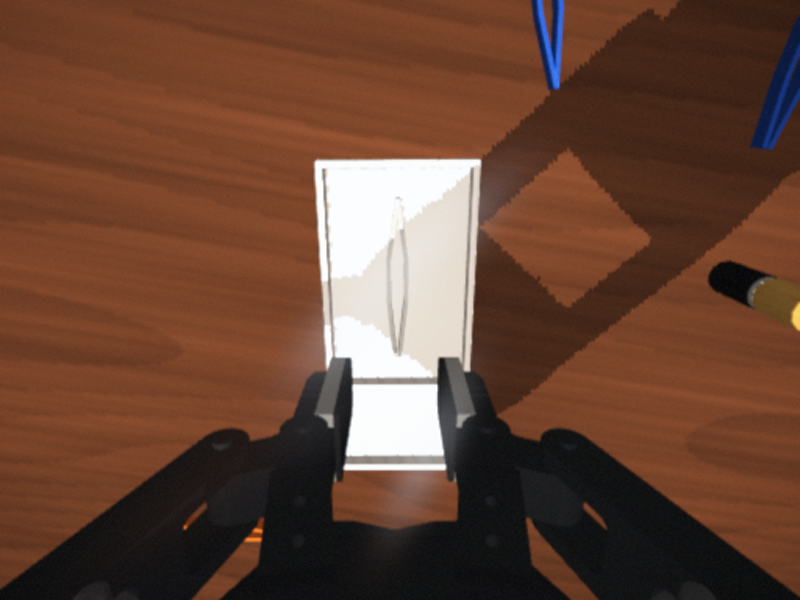

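Tweezers flat in the large well, from (398,198) to (397,352). Now the short mascara.

```bash
python3 -m pendant '{"translation":[[0.0015,0.331,0],[0.0015,0.331,0],[0.0015,0.331,0],[0.0015,0.331,0],[0.0015,0.331,0],[0.0015,0.331,0],[0.0015,0.331,0],[0.0015,0.331,0],[0.0015,0.331,0],[0.0015,0.331,0]],"twist":[[-0.001,0.002,0.002],[-0.001,0.002,0.002],[-0.001,0.002,0.002],[-0.001,0.002,0.002],[-0.001,0.002,0.002],[-0.001,0.002,0.002],[-0.001,0.002,0.002],[-0.001,0.002,0.002],[-0.001,0.002,0.002],[-0.001,0.002,0.002]]}' 0.2; python3 go.py .4567 -.1047 .025 100; python3 w.py wrist w18
```

```text
t: 23.93
tcp_pos: [0.4551, -0.1049, 0.1175]
eef_rot: [-0.002, -0.086, 0.996, 0.001]
contact_force: [0.1, 0.3, 0.7]
finger_gap: 0.0512
at [ 0.4551 -0.1049  0.1175] tr [-0.0033 -0.0006  0.1542] tw [ 0.0019 -0.0023 -0.0012] gap 0.0512 F [0.1 0.3 0.7] t 23.93
[0.37707002378192356, -0.11859808540620466, 0.2612444223279519] [0.10053530268767491, 0.6354354274490156, 0.7559872249224125, 0.12082129866167636]
```

View pics/w18.png

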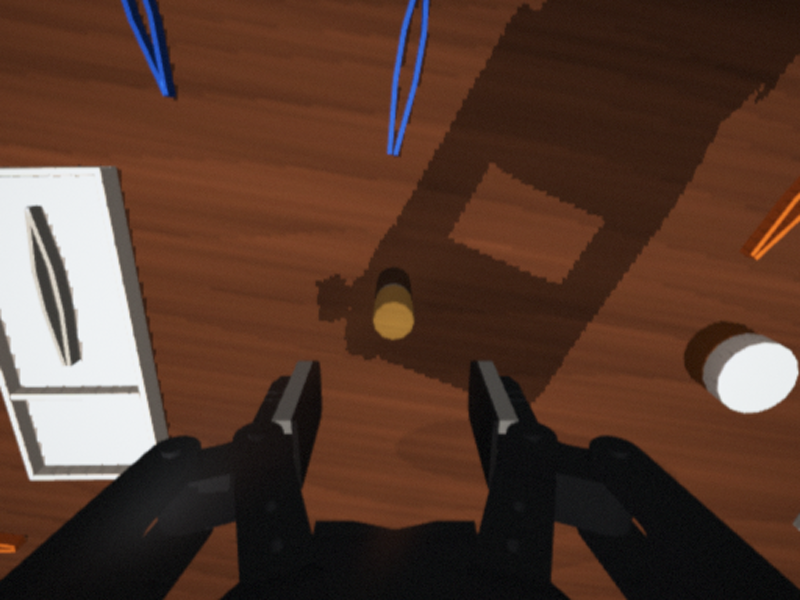

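Mascara cap at (393,322), centred between the fingers.

```bash
python3 -m pendant '{"translation":[[-0.003,0,0.05],[-0.003,0,0.1],[-0.003,0,0.13],[-0.003,0,0.147],[-0.003,0,0.154],[-0.003,0,0.154],[-0.003,0,0.154]],"twist":[[0.001,-0.002,0],[0.001,-0.002,0],[0.001,-0.002,0],[0.001,-0.002,0],[0.001,-0.002,0],[0.001,-0.002,0],[0.001,-0.002,0]]}'; python3 -m pendant '{"translation":[[0,0,0],[0,0,0],[0,0,0],[0,0,0],[0,0,0],[0,0,0],[0,0,0]],"twist":[[0,0,0],[0,0,0],[0,0,0],[0,0,0],[0,0,0],[0,0,0],[0,0,0]]}' -1;  python3 -m pendant '{"translation":[[0,0,-0.02],[0,0,-0.06],[0,0,-0.12],[0,0,-0.15],[0,0,-0.15],[0,0,-0.15]],"twist":[[0,0,0],[0,0,0],[0,0,0],[0,0,0],[0,0,0],[0,0,0]]}'; python3 go.py .5875 -.282 .115 100;python3 w.py wrist w19
```

```text
t: 24.57
tcp_pos: [0.4569, -0.1037, 0.0259]
eef_rot: [0.0, -0.087, 0.996, 0.001]
contact_force: [1.2, -0.3, 0.6]
finger_gap: 0.0514
t: 25.15
tcp_pos: [0.4571, -0.1035, 0.0263]
eef_rot: [0.001, -0.087, 0.996, 0.0]
contact_force: [-0.4, 0.2, 7.6]
finger_gap: 0.0184
t: 25.65
tcp_pos: [0.4572, -0.1036, 0.1166]
eef_rot: [0.001, -0.087, 0.996, 0.0]
contact_force: [0.2, -0.2, -0.4]
finger_gap: 0.0188
at [ 0.4572 -0.1036  0.1166] tr [-0.1623 -0.3304  0.003 ] tw [ 0.0001  0.0017 -0.0003] gap 0.0188 F [ 0.2 -0.2 -0.4] t 25.65
[0.37829185725577064, -0.11723988199827862, 0.25978585112264596] [0.10351861129660392, 0.6343880816037661, 0.7562092582288845, 0.12240595084895144]
```

View pics/w19.png

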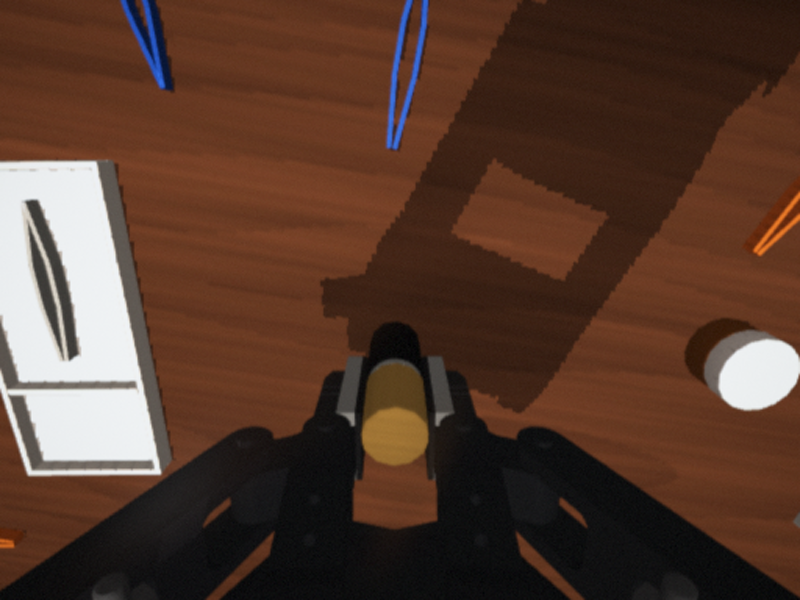

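```bash
python3 -m pendant '{"translation":[[-0.162,-0.33,0.003],[-0.162,-0.33,0.003],[-0.162,-0.33,0.003],[-0.162,-0.33,0.003],[-0.162,-0.33,0.003],[-0.162,-0.33,0.003],[-0.162,-0.33,0.003],[-0.162,-0.33,0.003],[-0.162,-0.33,0.003],[-0.162,-0.33,0.003],[-0.162,-0.33,0.003]],"twist":[[0,0.001,0],[0,0.001,0],[0,0.001,0],[0,0.001,0],[0,0.001,0],[0,0.001,0],[0,0.001,0],[0,0.001,0],[0,0.001,0],[0,0.001,0],[0,0.001,0]]}'; python3 go.py .5875 -.282 .0325 100;python3 w.py wrist w20
```

```text
t: 26.62
tcp_pos: [0.5857, -0.2805, 0.1131]
eef_rot: [-0.001, -0.087, 0.996, 0.001]
contact_force: [-0.7, 0.0, -0.3]
finger_gap: 0.0187
at [ 0.5857 -0.2805  0.1131] tr [-0.0029 -0.0033  0.1343] tw [ 0.0013 -0.0016  0.0003] gap 0.0187 F [-0.7  0.  -0.3] t 26.62
[0.5075326366845566, -0.29427008316942876, 0.2567356663751929] [0.10110694425172445, 0.634458070607038, 0.7566931436006504, 0.12106126091132037]
```

View pics/w20.png

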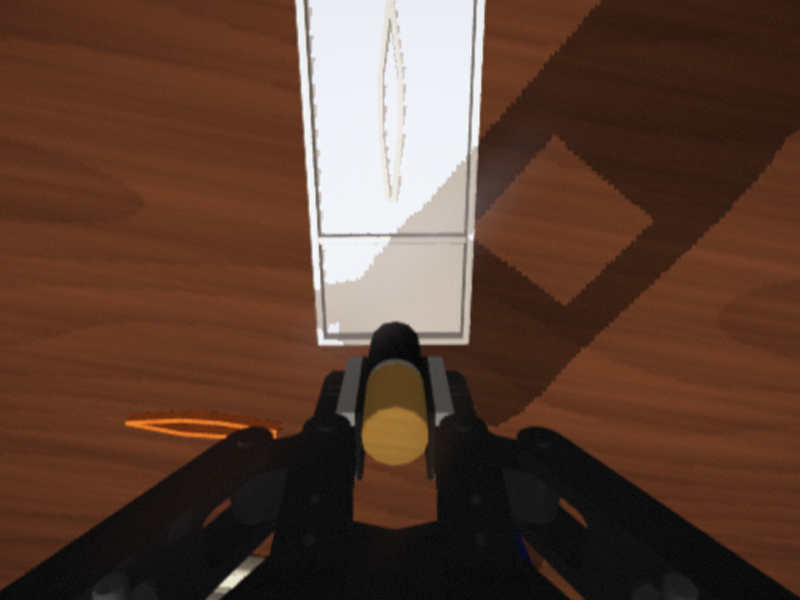

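```bash
python3 - <<'E'
from h import *
W=dict(vfov=66.87588697967433,cx=252.34513130261615,cy=184.97756581044078,position=np.array([0.5075326366845566, -0.29427008316942876, 0.2567356663751929]),rotation=np.array([0.10110694425172445, 0.634458070607038, 0.7566931436006504, 0.12106126091132037]))
P=[p2w(W,u*.64,v*.64,.015) for u,v in [(319,238),(473,238),(467,340),(322,340)]]
print(sum(P)/4,P)
E
python3 -m pendant '{"translation":[[-0.002,-0.003,0.05],[-0.002,-0.003,0.09],[-0.002,-0.003,0.115],[-0.002,-0.003,0.127],[-0.002,-0.003,0.133],[-0.002,-0.003,0.136],[-0.002,-0.003,0.137],[-0.002,-0.003,0.137]],"twist":[[0.001,-0.002,0],[0.001,-0.002,0],[0.001,-0.002,0],[0.001,-0.002,0],[0.001,-0.002,0],[0.001,-0.002,0],[0.001,-0.002,0],[0.001,-0.002,0]]}'
```

```text
[ 0.5865199  -0.27958987  0.015     ] [array([ 0.56407019, -0.32539369,  0.015     ]), array([ 0.54956895, -0.24349801,  0.015     ]), array([ 0.60887796, -0.2332322 ,  0.015     ]), array([ 0.62356249, -0.31623558,  0.015     ])]
t: 27.33
tcp_pos: [0.5884, -0.2834, 0.0321]
eef_rot: [0.001, -0.087, 0.996, -0.0]
contact_force: [-0.6, 0.0, 0.7]
finger_gap: 0.0189
```

```bash
python3 -m pendant '{"translation":[[0,0,0.001],[0,0,0.002],[0,0,0.002],[0,0,0.002]],"twist":[[0,0,0],[0,0,0],[0,0,0],[0,0,0]]}'; python3 -m pendant '{"translation":[[0,0,0],[0,0,0],[0,0,0],[0,0,0],[0,0,0]],"twist":[[0,0,0],[0,0,0],[0,0,0],[0,0,0],[0,0,0]]}' 0 ; python3 -m pendant '{"translation":[[0,0,-0.02],[0,0,-0.06],[0,0,-0.12],[0,0,-0.18],[0,0,-0.24],[0,0,-0.3],[0,0,-0.3],[0.3,0.1,-0.4],[0.3,0.1,-0.4],[0.3,0.1,-0.4],[0.3,0.1,-0.4],[0.3,0.1,-0.4],[0.3,0.1,-0.4],[0.3,0.1,-0.4]],"twist":[[0,0,0],[0,0,0],[0,0,0],[0,0,0],[0,0,0],[0,0,0],[0,0,0],[0,0,0],[0,0,0],[0,0,0],[0,0,0],[0,0,0],[0,0,0],[0,0,0]]}';python3 w.py wrist w21;python3 w.py scene s21;python3 w.py top t21
```

```text
t: 27.67
tcp_pos: [0.5885, -0.2834, 0.0314]
eef_rot: [0.001, -0.087, 0.996, -0.0]
contact_force: [-0.9, 0.8, 7.7]
finger_gap: 0.0182
t: 28.08
tcp_pos: [0.5877, -0.2831, 0.0298]
eef_rot: [0.001, -0.087, 0.996, 0.0]
contact_force: [-1.1, -0.6, 0.2]
finger_gap: 0.0425
t: 29.25
tcp_pos: [0.399, -0.2553, 0.2712]
eef_rot: [0.002, -0.086, 0.996, -0.001]
contact_force: [0.3, -0.1, 0.1]
finger_gap: 0.0425
[0.31988208907256777, -0.26854455674480043, 0.4143122557874862] [0.10470043047904284, 0.6346958352252805, 0.7558661989701437, 0.12192336059842725]
[0.9034066738206477, -0.44102405019866453, 0.7219914126500142] [-0.3122692499757938, 0.8851643473581782, 0.32600600784168543, -0.11265911652703652]
[0.3484498852395872, -0.038063507481244346, 1.1745314276493044] [0.07299183828807192, -0.6941652404011623, 0.7140719993840628, -0.053925784720962364]
```

View pics/w21.png

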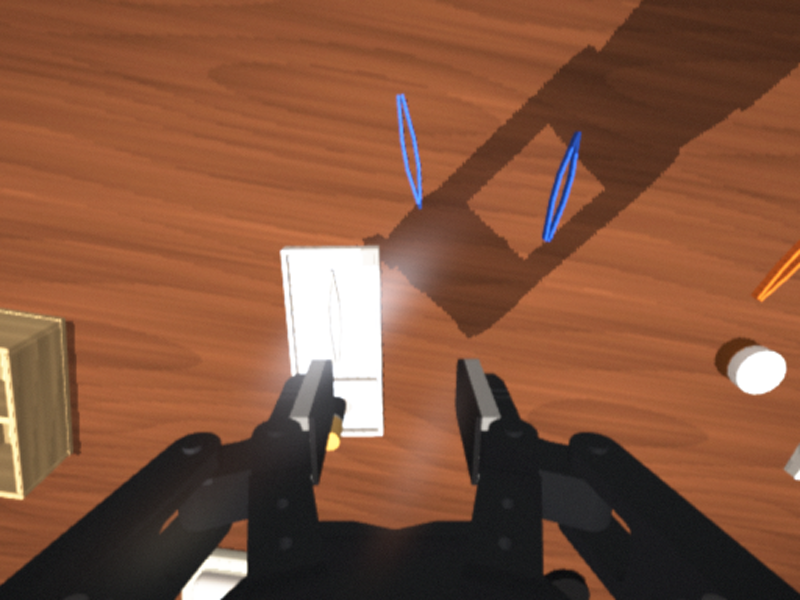

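View pics/s21.png

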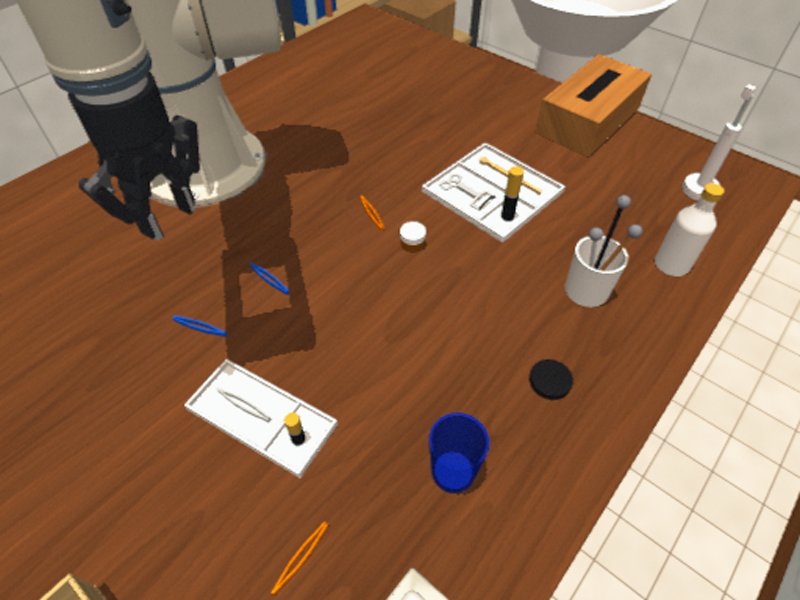

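View pics/t21.png

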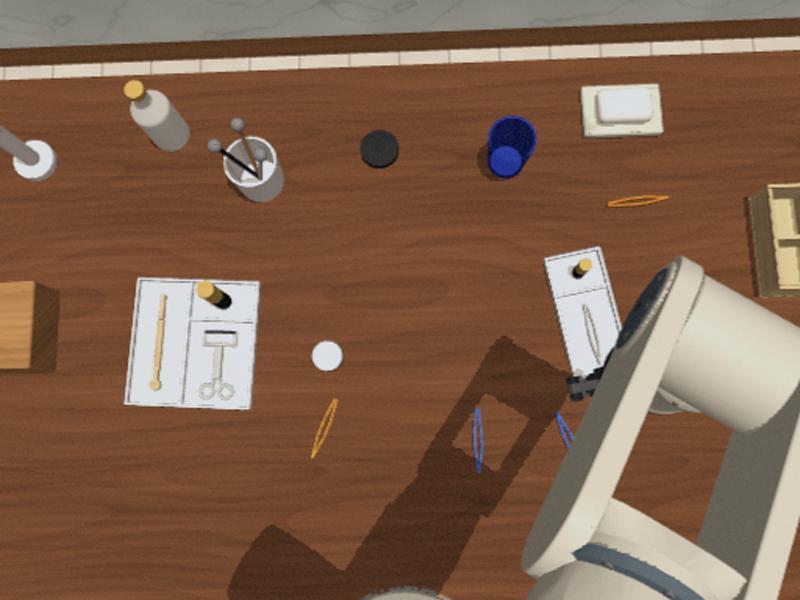

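Both overview pictures show all five items in their wells, both mascaras upright, and the jar, tumbler and pot where they were. One numeric check follows.

```bash
python3 - <<'E'
from h import *
i=cv2.imread("pics/t21_raw.png")
a=cv2.resize(i[172:268,76:172],None,fx=6,fy=6,interpolation=cv2.INTER_CUBIC)
crop(i,76,172,96,96,6,"t21e"); crop(i,340,150,75,100,6,"t21t")
a,b=cv2.imread("pics/t21e.png"),cv2.imread("pics/t21t.png")
print(a.shape,b.shape)
E
```

```text
(576, 576, 3) (600, 450, 3)
```

View pics/t21e.png

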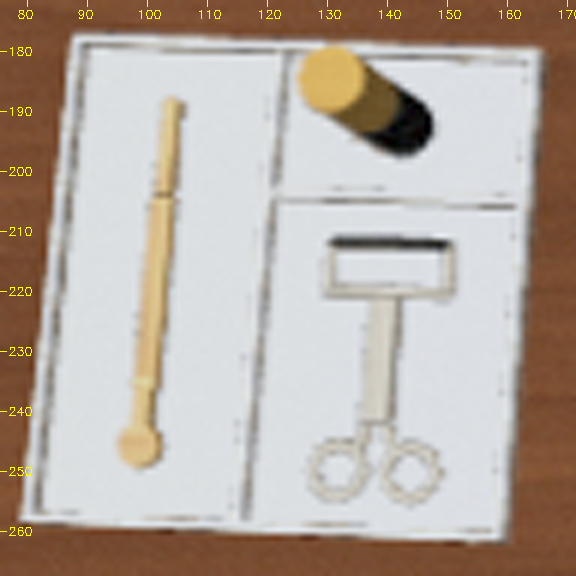

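View pics/t21t.png

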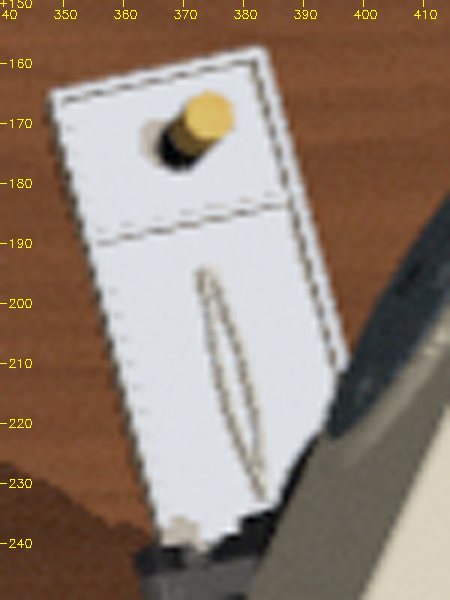

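```bash
python3 - <<'E'
from h import *
import numpy as np
from cell import *
def fr(c,th,p):
    t=np.radians(th); return (np.array([[np.cos(t),np.sin(t)],[-np.sin(t),np.cos(t)]])@(np.array(p)[:2]-c)*1000).round(1)
E_=((.4956,.3141),-3.9); T_=((.5219,-.2927),10.1)
m=lambda a,b,z:(p2w(TOP,*a,z)+p2w(TOP,*b,z))/2
print("stick",fr(*E_,m((104,187.5),(98.3,249.5),.011)),"curler",fr(*E_,m((139,220.5),(137,242),.015)),"tall",fr(*E_,p2w(TOP,130,185,.113)))
print("tweez",fr(*T_,m((373.5,194),(383,233),.01)),"short",fr(*T_,p2w(TOP,374,168.7,.067)))
print(sense()["t"],finish_job())
E
```

```text
stick [-0.4 54.8] curler [-28.7 -38.7] tall [ 65.4 -39.1]
tweez [-31.    1.2] short [66.9 -0.9]
the job is handed in; nothing more can be done
29.4 None
```

Both kits are made up, and I handed the job in at 29.4 s. `finish_job()` gives no verdict, so what follows rests on my own last checks.

- **Travel kit:** the tweezers I used were the bare steel ones; the two blue and two orange look-alikes stayed where they were. The tweezers lie flat in the larger well and the short mascara stands in the small one.
- **Evening kit:** the hair stick lies in the long well, the curler lies flat and right way up in the larger of the other two, and the tall mascara stands in the small one.

Positions in each tray's frame, from the last top picture:

| Item | Measured x, y (mm) | Well middle (mm) |
|---|---|---|
| Tweezers | -31, 1 | -30, 0 |
| Short mascara | 67, -1 | 67, 0 |
| Hair stick | 0, 55 | 0, 52 |
| Curler | -29, -39 | -30, -42 |
| Tall mascara | 65, -39 | 67, -42 |

- **Bystanders and forces:** the jar, tumbler and brush pot look unmoved in the scene and top pictures. The largest force reading returned by any move was about 8 N, and the gripper ended clear of everything.
- **Disagreements:** the scene camera put things about 2.5 mm farther to the robot's right than the top camera, so I averaged the two. The finger gap read about 1–3 mm under the true widths, but the wrist pictures showed every grasp was sound.
- **Not measured:** I judged heights and tilt from the pictures and the contact on release only.

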